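Put the cutter away and snap the case shut

ROBOT

A 6-joint arm with a two-finger parallel gripper is mounted at the origin on the work surface. World frame = base frame: x ahead of the robot, y to its left, z up, the work surface at z = 0. Lengths are in m, angles in rad, forces in N, time in s.
With the tool pointing down it reaches from about 0.275 to 1 m from the base axis. Payload 8.4 kg.
Tool frame: the origin (TCP) lies at the very end of the fingers, on their centre line; the grasp point (between the pads) lies 19 mm behind it; z points along the fingers, x is the direction in which the jaws open and shut, and the axes are right-handed (so a half turn about z gives the same grasp; the last joint's range is limited). The gripper opens to 85 mm and grips with 20 to 120 N. Pads are 22 mm wide; open, the fingers measure 114 mm over their backs; the gripper's body (76 mm by 85 mm) begins 54 mm behind the grasp point. The pads swing forward as they close: fully open they stand 13 mm farther back than shut.
Start: joints at [-1.118, 0.353, 1.633, -0, 1.155, -0.002], TCP at [0.275, -0.561, 0.231] pointing down, gripper open.
Joint ranges: [-2.63, 2.63], [-0.92, 2.1], [0.06, 2.66], [-1.3, 4.44], [0, 2.69], [-3.02, 3.02]. Speed limits (rad/s): [2.22, 2.22, 2.79, 3.14, 3.14, 3.14].

INTERFACE

Orientations are given as a unit quaternion [x, y, z, w].
In Python, from cell import env gives the robot as it stands.
- The arm moves only by the tool move_arm, never from a script. Its argument "rows" is a list of rows, each an object of numbers: "tx", "ty", "tz": the shift along the tool's x, y, z in mm; "rx", "ry", "rz": the turn, a rotation vector about the tool's x, y, z in degrees; "fingers": the opening, from 0 (shut) to 1 (fully open). A call has 1 to 10 rows; each row shifts and turns the commanded pose from where the row before left it, along the tool's axes as they then stand; what a row does not reach is not made up. A row lasts 1/12 s, in which the tool goes at most 41.7 mm and 7.16 degrees, less where a joint would pass 70% of its speed; a pose out of reach is approached as far as the arm can. A call with a gripper value outside its range is refused whole. The fingers move at their own pace and stop on an object; "force" is the grip in N (left out, the last holds). Time passes only in rows, so rows that do not move let the fingers close. It gives the time, the measured TCP pose, the force and the opening at its end, in the units of the state.
- env.sense(): the state, without advancing time (a new reading comes with each control period).
- env.read_camera(name): name is "side" or "top"; returns the picture (480x640x3 uint8, blue, green, red); there is no depth.
- env.camera_info(name): a dict with "intrinsics" (3x3 intrinsics, pixels), "distortion" ([k1, k2, p1, p2, k3] as OpenCV has them; the pictures are not rectified), "xyz" and "orientation" of the camera in the world. Camera axes: x right, y up, looking along -z (the intrinsics and any distortion apply to the point x, -y, -z); pixel columns grow to the right and rows downward; lengths in m; the calibration is good to about 2 mm. A picture is of the moment at which its call begins. camera_info takes no time and is no camera call.
- env.hand_in(): hands the job in, once; it reports no verdict.
The state is a dict: "time": time; "joints": joint angles; "dq": joint speeds; "tau": joint torques, N m; "position": TCP position; "orientation": TCP orientation; "ft_force": force on the tool from outside, world axes, zero at the start; "ft_torque": the same for the moment, N m; "finger_gap": opening from 0.0 (shut) to 1.0 (fully open).
Only numpy, scipy, OpenCV 4.12 (cv2) and the standard library are available. Lean on these libraries where they do the work, as an engineer would, in place of code of your own. Each camera call takes 0.05 s, during which the arm holds its last target.

TASK

Put the long loose milling cutter back in the empty bay of the open case, set the lid squarely on, and press down the four snap tabs one after another until each has clicked under its hook and the lid is fully closed. The hooks sit at different heights, so feel for each click and stop there: don't squash the case down on its rubber feet. Leave the other things on the bench where they are.

Things in the scene. Friction and masses are not known exactly. Their poses are not given: they have to be found in the camera images.
- case: open grey sheet-metal cutter case, 200 long (its x) x 140 wide (its y), rim 32 above its underside, walls and floor 4 thick, fixed on soft rubber feet 8 tall (sinks 1 per 25 N). Origin: centre of its underside, 8 above the table. A rib along y at x +26 (top at z 14): small cutters are fixed at x > 28; x -96 to +25 is the empty bay, y +-66. Sprung hook at the middle of each side, top at z 69 or less
- bay (a point): middle of the empty bay, on its floor (case frame: x -30, y 0, z 4), clear for 40 to either side along x; the cutter goes there lying along the case's y
- lid: loose grey lid, 0.6 kg, 200 (its x) x 140 (its y), fits the case either way round. Origin: centre of the skirt's bottom edge. Skirt 10 deep, tapered: 4 clearance per side in the case at its bottom, 1.5 at its top. Plate z 10 to 15, notched (30 wide, 32 deep) under the snap tab on each side to pass hook and ledge. Seated on the rim its origin is 22 above the case's, x axes parallel
- lid_handle (a point): centre of the lid's bar handle: 14 thick (along the lid's x), 50 long (y), z 15 to 41 in the lid's frame; this point at z 28. Clear for 60 to either side along x
- cutter: the long milling cutter lying on the table, 16 in diameter, 100 long, 0.15 kg, plain steel shank with an amber wax-dipped end; the only one of its size lying loose. Origin: on its underside as built, halfway along (the frame turns with it as it rolls); x axis along its length, wax end at +x
- cutter_mid (a point): centre of the cutter, on its axis, halfway along
- tab_front (a joint): snap tab on the lid's -x end: steel key 36 long (inward from the edge) x 24 wide x 6 thick, slides straight down in the lid against a light spring (2 to 5 N). 0 = up; grows downward, m. On the case it takes about 8 to 16 N past the hook, snaps under it and lands on a solid ledge after 0.017 to 0.029, a depth that differs from side to side; then stays at 0.015 or more, else springs up
- pad_front (a point): where to press that tab: on its top, 20 in from the lid's edge at the middle of the -x end; moves with the tab. Lid on and tab up it is 72 above the underside of the case
- hook_front (a joint): sprung hook on the case's -x end, 20 wide: 0 = home, grows to 0.010 m as pushed outward. Its nose points inward, 4 inside the case's outer face, with a 55 deg ramp on top. Hook and ledge (18 wide, reaching 26 inside the outer face, top at z 37 to 49 of the case) share a bracket that is set anywhere within 12 in height, unknown; the nose's flat underside is 7.5 above the ledge
- tab_back (a joint): snap tab on the lid's +x end: steel key 36 long (inward from the edge) x 24 wide x 6 thick, slides straight down in the lid against a light spring (2 to 5 N). 0 = up; grows downward, m. On the case it takes about 8 to 16 N past the hook, snaps under it and lands on a solid ledge after 0.017 to 0.029, a depth that differs from side to side; then stays at 0.015 or more, else springs up
- pad_back (a point): where to press that tab: on its top, 20 in from the lid's edge at the middle of the +x end; moves with the tab. Lid on and tab up it is 72 above the underside of the case
- hook_back (a joint): sprung hook on the case's +x end, 20 wide: 0 = home, grows to 0.010 m as pushed outward. Its nose points inward, 4 inside the case's outer face, with a 55 deg ramp on top. Hook and ledge (18 wide, reaching 26 inside the outer face, top at z 37 to 49 of the case) share a bracket that is set anywhere within 12 in height, unknown; the nose's flat underside is 7.5 above the ledge
- tab_left (a joint): snap tab on the lid's +y side: steel key 36 long (inward from the edge) x 24 wide x 6 thick, slides straight down in the lid against a light spring (2 to 5 N). 0 = up; grows downward, m. On the case it takes about 8 to 16 N past the hook, snaps under it and lands on a solid ledge after 0.017 to 0.029, a depth that differs from side to side; then stays at 0.015 or more, else springs up
- pad_left (a point): where to press that tab: on its top, 20 in from the lid's edge at the middle of the +y side; moves with the tab. Lid on and tab up it is 72 above the underside of the case
- hook_left (a joint): sprung hook on the case's +y side, 20 wide: 0 = home, grows to 0.010 m as pushed outward. Its nose points inward, 4 inside the case's outer face, with a 55 deg ramp on top. Hook and ledge (18 wide, reaching 26 inside the outer face, top at z 37 to 49 of the case) share a bracket that is set anywhere within 12 in height, unknown; the nose's flat underside is 7.5 above the ledge
- tab_right (a joint): snap tab on the lid's -y side: steel key 36 long (inward from the edge) x 24 wide x 6 thick, slides straight down in the lid against a light spring (2 to 5 N). 0 = up; grows downward, m. On the case it takes about 8 to 16 N past the hook, snaps under it and lands on a solid ledge after 0.017 to 0.029, a depth that differs from side to side; then stays at 0.015 or more, else springs up
- pad_right (a point): where to press that tab: on its top, 20 in from the lid's edge at the middle of the -y side; moves with the tab. Lid on and tab up it is 72 above the underside of the case
- hook_right (a joint): sprung hook on the case's -y side, 20 wide: 0 = home, grows to 0.010 m as pushed outward. Its nose points inward, 4 inside the case's outer face, with a 55 deg ramp on top. Hook and ledge (18 wide, reaching 26 inside the outer face, top at z 37 to 49 of the case) share a bracket that is set anywhere within 12 in height, unknown; the nose's flat underside is 7.5 above the ledge
- disc: bystander, to be left alone: flat round disc cutter of steel, 60 across, 10 thick, 16 bore, lying flat. Origin: centre of its underside
- stub: bystander, to be left alone: short square steel tool bit, 50 x 12 x 12, lying on the table. Origin: centre of its underside
- collet: bystander, to be left alone: conical steel collet standing on its narrow end, 40 across, 42 tall. Origin: centre of its underside
- spanner: bystander, to be left alone: steel open-ended spanner, 170 long, lying flat. Origin: centre of its underside
- jar: bystander, to be left alone: squat closed jar, 60 across, 75 tall. Origin: centre of its underside
- arbor: bystander, to be left alone: steel taper arbor standing on its flange, 60 across, 75 tall. Origin: centre of its underside
Not all that is in view belongs to the job. What is shaped like the lid but green or turquoise is not meant.

How it is judged:
By the outcome, as a careful person would: the job done as asked, in the order asked, and still so for the second after the job is handed in, with the robot touching nothing.
It also fails if it takes over 72 s, if anything falls off the work surface, if the arm or the gripper's body presses on something with over 40 N, if the wrist force passes 120 N, or if a joint passes its speed limit or range.

## Working session

There is one attempt and no reset: what is moved stays moved. The work goes in short steps, Python scripts to look and compute and a tool call to move; the robot and the scene stay as the last step left them, time stands still between calls to the robot, and variables do not carry over. Pictures are saved under pics/ and viewed, and the job is handed in when it is done.

Besides the shell and the picture viewer there is one more tool, called after "Emit:" as name(argument=value, ...), one argument or row to a line, values as JSON. move_arm: Moves the arm, as the interface text tells. Its arguments: {"type":"object","properties":{"rows":{"type":"array"},"force":{"type":"number"}},"required":["rows"]}

```bash
ls; mkdir -p pics; python3 - <<'E'
from cell import env
import cv2
print(env.sense())
for n in("top","side"):
    cv2.imwrite(f"pics/{n}0.png",env.read_camera(n)); print(env.camera_info(n))
E
```

```text
pics
{'time': 0.0, 'joints': array([-1.11840780e+00,  3.53645171e-01,  1.63413175e+00, -1.19234714e-05,
        1.15518374e+00, -2.38283687e-03]), 'dq': array([-7.36991875e-04, -1.96529920e-03, -2.27247239e-04,  3.54698786e-04,
       -3.05038631e-05,  1.55762373e-04]), 'tau': array([ 1.62661243e-03, -6.05239391e+01, -3.42075098e+01,  4.11773053e-04,
        9.22685053e-03, -4.30575665e-05]), 'position': array([ 0.27433684, -0.56105102,  0.23056455]), 'orientation': array([ 8.48310257e-01, -5.29499046e-01, -5.82281120e-04, -3.58944467e-04]), 'ft_force': array([-0.50608642,  0.85564046,  0.17922305]), 'ft_torque': array([-0.00754079, -0.0345454 ,  0.02317521]), 'finger_gap': 0.9982263372258797}
{'intrinsics': array([[552.18133635,   0.        , 314.25548078],
       [  0.        , 552.18133635, 235.60857864],
       [  0.        ,   0.        ,   1.        ]]), 'distortion': array([-0.08067348,  0.        ,  0.        ,  0.        ,  0.        ]), 'xyz': array([ 0.25503296, -0.00651841,  1.16177318]), 'orientation': array([ 0.07049881, -0.06836384, -0.69953062,  0.70782287])}
{'intrinsics': array([[458.11478612,   0.        , 316.19358539],
       [  0.        , 458.11478612, 239.8658085 ],
       [  0.        ,   0.        ,   1.        ]]), 'distortion': array([-0.11880771,  0.        ,  0.        ,  0.        ,  0.        ]), 'xyz': array([0.01709761, 0.55315353, 0.70677407]), 'orientation': array([-0.13902865,  0.39735366,  0.86007612, -0.28818426])}
```

View pics/top0.png

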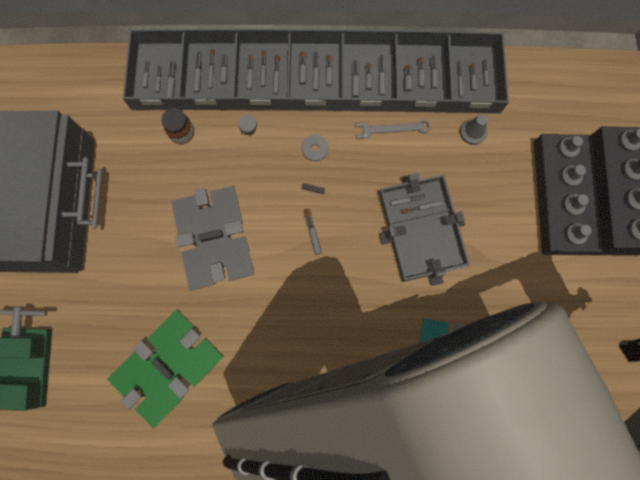

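View pics/side0.png

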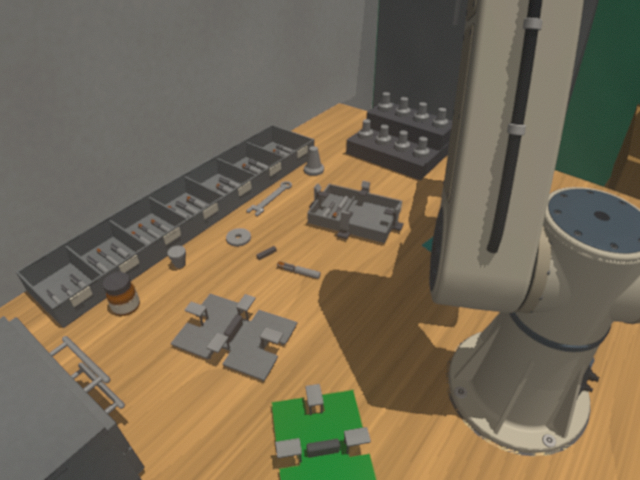

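The top view shows the case at about (424,230), the grey lid at (212,237), and the cutter at (313,232) with its wax end toward (308,212). The green lid at (165,368) is a decoy. Next I'll enlarge these areas.

```bash
cat > h.py <<'E'
import numpy as np, cv2
from scipy.spatial.transform import Rotation as R
from cell import env
class Cam:
    def __init__(s,n):
        i=env.camera_info(n); s.K=np.array(i["intrinsics"]);s.d=np.array(i["distortion"]);s.c=np.array(i["xyz"]);s.R=R.from_quat(i["orientation"]).as_matrix()@np.diag([1,-1,-1])
    def proj(s,P):
        P=np.atleast_2d(P).astype(float); rv=cv2.Rodrigues(s.R.T)[0]; return cv2.projectPoints(P,rv,-s.R.T@s.c,s.K,s.d)[0][:,0]
    def ray(s,uv):
        u=cv2.undistortPoints(np.array(uv,float).reshape(-1,1,2),s.K,s.d)[:,0]
        return np.c_[u,np.ones(len(u))]@s.R.T
    def at(s,uv,z):
        r=s.ray(uv); return s.c+r*((z-s.c[2])/r[:,2])[:,None]
top=Cam("top");side=Cam("side")
def crop(src,out,x,y,w,h,k):
    im=cv2.imread(src) if isinstance(src,str) else src
    c=cv2.resize(im[y:y+h,x:x+w],None,fx=k,fy=k,interpolation=cv2.INTER_CUBIC)
    for i in range(0,w,20): cv2.putText(c,str(x+i),(i*k,8),0,.3,(0,255,255),1);cv2.line(c,(i*k,8),(i*k,14),(0,255,255),1)
    for i in range(0,h,20): cv2.putText(c,str(y+i),(0,i*k+4),0,.3,(0,255,255),1)
    cv2.imwrite(out,c)
E
python3 - <<'E'
from h import *
crop("pics/top0.png","pics/a1.png",370,165,110,130,5 if 0 else 4)
crop("pics/top0.png","pics/a2.png",160,175,110,125,4)
crop("pics/top0.png","pics/a3.png",290,175,50,90,6)
E
```

```text
(no output)
```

View pics/a1.png

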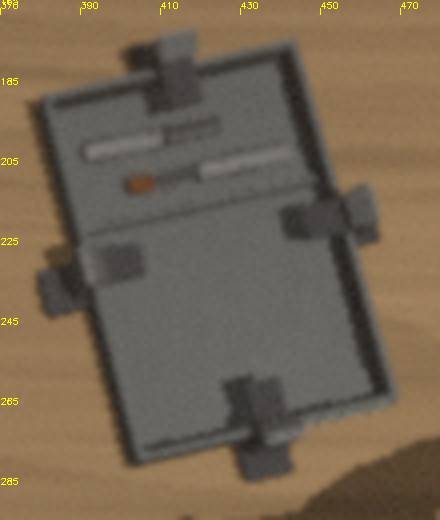

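View pics/a2.png

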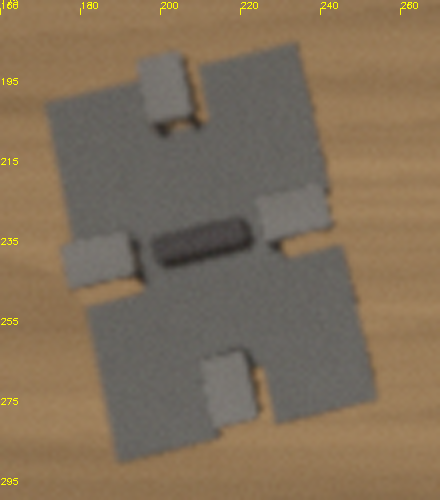

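View pics/a3.png

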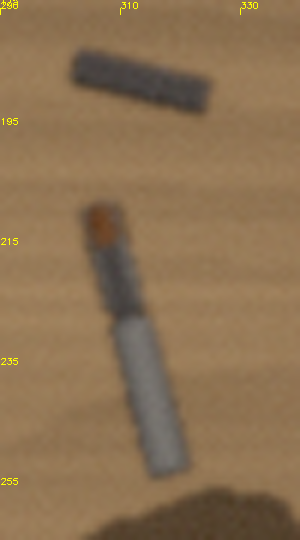

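```bash
cat >> h.py <<'E'
from scipy.optimize import least_squares
def fit(local,uv,z,cam=top,yaw0=0.0):
    local=np.array(local,float);uv=np.array(uv,float)
    def W(p): 
        c,s=np.cos(p[2]),np.sin(p[2]); return np.c_[p[0]+c*local[:,0]-s*local[:,1],p[1]+s*local[:,0]+c*local[:,1],np.full(len(local),z)]
    p0=np.r_[cam.at(uv,z).mean(0)[:2],yaw0]
    r=least_squares(lambda p:(cam.proj(W(p))-uv).ravel(),p0)
    return r.x,r.fun.reshape(-1,2)
def go(pos,yaw,note=""):
    """print tool-frame shift (mm) and rz (deg) from current pose to TCP pos, jaw axis (tool x) at yaw mod pi"""
    s=env.sense();Rm=R.from_quat(s["orientation"]).as_matrix()
    d=Rm.T@(np.array(pos)-s["position"])*1000
    cy=np.arctan2(Rm[1,0],Rm[0,0]); dy=(yaw-cy+np.pi/2)%np.pi-np.pi/2
    print(note,"t",s["time"].__round__(2),"shift",d.round(1),"rz",round(-np.degrees(dy),1),"tilt z",Rm[:,2].round(4),"q6",round(float(s["joints"][5]),2),"F",s["ft_force"].round(1),"gap",round(s["finger_gap"],3))
E
python3 - <<'E'
from h import *
L=[[.1,.07],[.1,-.07],[-.1,-.07],[-.1,.07]]
f=lambda a,x,y:[[x+p/4-.4,y+q/4-.4] for p,q in a]
p,r=fit(L,f([(43,100),(294,42),(393,400),(131,463)],370,165),.040); print("case",p,np.degrees(p[2]),r.round(1).tolist())
p,r=fit(L,f([(48,102),(297,43),(376,400),(119,462)],160,175),.015); print("lid",p,np.degrees(p[2]),r.round(1).tolist())
a=top.at([[290+101/6,175+204/6],[290+168/6,175+470/6]],.008);d=a[0]-a[1];print("cutter",a,a.mean(0),np.linalg.norm(d),np.degrees(np.arctan2(d[1],d[0])))
E
```

```text
case [ 0.5003103  -0.22910252  0.23101234] 13.236031936428153 [[-0.9, -1.1], [-0.0, -0.3], [0.5, 1.1], [0.5, 0.2]]
lid [0.47849029 0.2156815  0.25038165] 14.345811606393756 [[-0.5, 0.0], [0.4, -0.2], [0.5, -0.0], [-0.5, 0.1]]
cutter [[ 0.54311811  0.01503916  0.008     ]
 [ 0.44675723 -0.01001409  0.008     ]] [0.49493767 0.00251253 0.008     ] 0.09956447794999285 14.573893049961198
```

```bash
cat >> h.py <<'E'
def wpt(p,l,z):
    l=np.array(l,float);c,s=np.cos(p[2]),np.sin(p[2]); return np.c_[p[0]+c*l[:,0]-s*l[:,1],p[1]+s*l[:,0]+c*l[:,1],np.full(len(l),z)]
def over(im,cam,P,x,y,k,col=(0,0,255)):
    q=cam.proj(P); q=((q+.5-[x,y])*k-.5); cv2.polylines(im,[np.round(q*8).astype(int).reshape(-1,1,2)],True,col,1,cv2.LINE_AA,3)
E
python3 - <<'E'
from h import *
case=[.5003,-.2291,.2310];lid=[.4785,.2157,.2504]
L=[[.1,.07],[.1,-.07],[-.1,-.07],[-.1,.07]]
Li=[[.096,.066],[.096,-.066],[-.096,-.066],[-.096,.066]]
H=[[.007,.025],[.007,-.025],[-.007,-.025],[-.007,.025]]
for cam,n,x,y,w,h,c in((top,"top",370,165,120,130,0),(side,"side",290,170,130,90,0),(side,"side",160,280,150,110,1),(top,"top",160,175,110,125,1)):
    k=5 if w<130 else 5
    im=cv2.resize(cv2.imread(f"pics/{n}0.png")[y:y+h,x:x+w],None,fx=k,fy=k,interpolation=cv2.INTER_CUBIC)
    if c==0:
        over(im,cam,wpt(case,L,.04),x,y,k);over(im,cam,wpt(case,L,.008),x,y,k,(0,255,0));over(im,cam,wpt(case,Li,.012),x,y,k,(255,255,0))
    else:
        over(im,cam,wpt(lid,L,.015),x,y,k);over(im,cam,wpt(lid,H,.041),x,y,k,(0,255,0))
    cv2.imwrite(f"pics/o_{n}{c}.png",im)
E
```

```text
(no output)
```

View pics/o_top0.png

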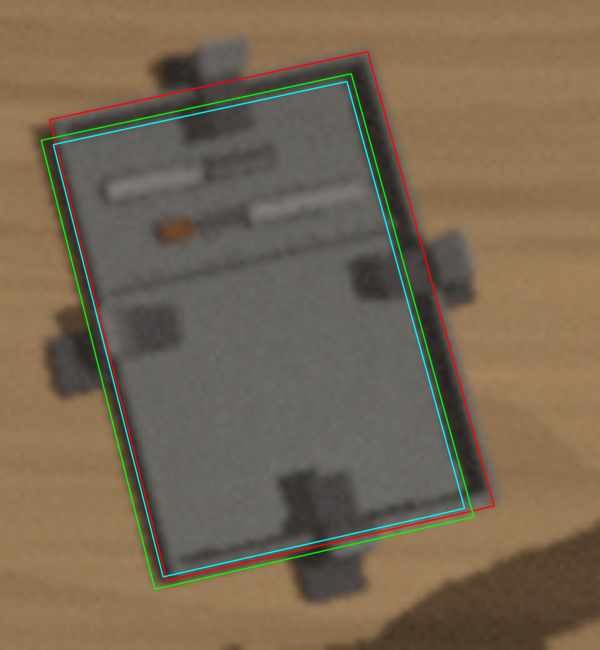

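View pics/o_side0.png

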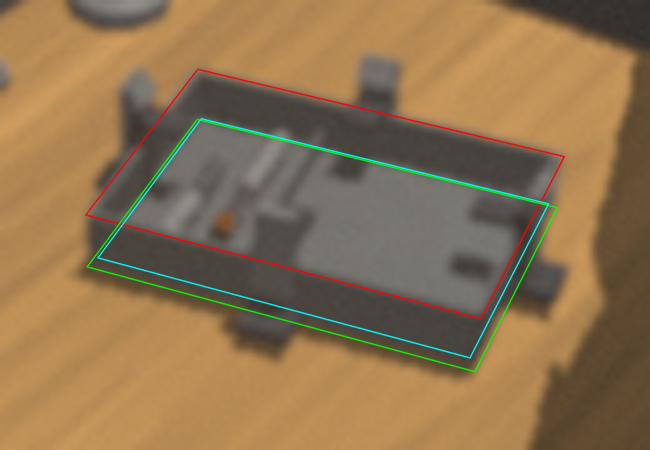

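View pics/o_side1.png

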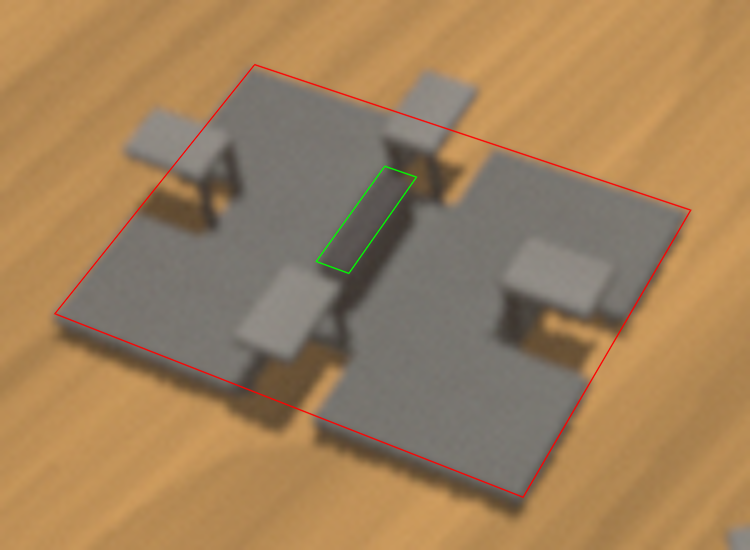

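View pics/o_top1.png

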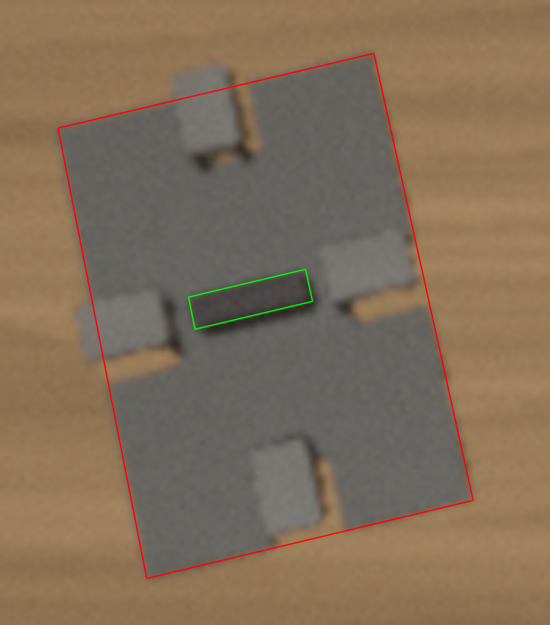

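```bash
python3 - <<'E'
from h import *
def g(n,x,y,w,h,k,o):
    im=cv2.imread(f"pics/{n}0.png"); im=np.clip((im.astype(float)/255)**.5*255,0,255).astype(np.uint8); crop(im,o,x,y,w,h,k)
g("top",374,170,100,75,8,"pics/b1.png")
g("top",374,215,100,75,8,"pics/b2.png")
g("side",300,178,110,70,7,"pics/b3.png")
E
```

```text
(no output)
```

View pics/b1.png

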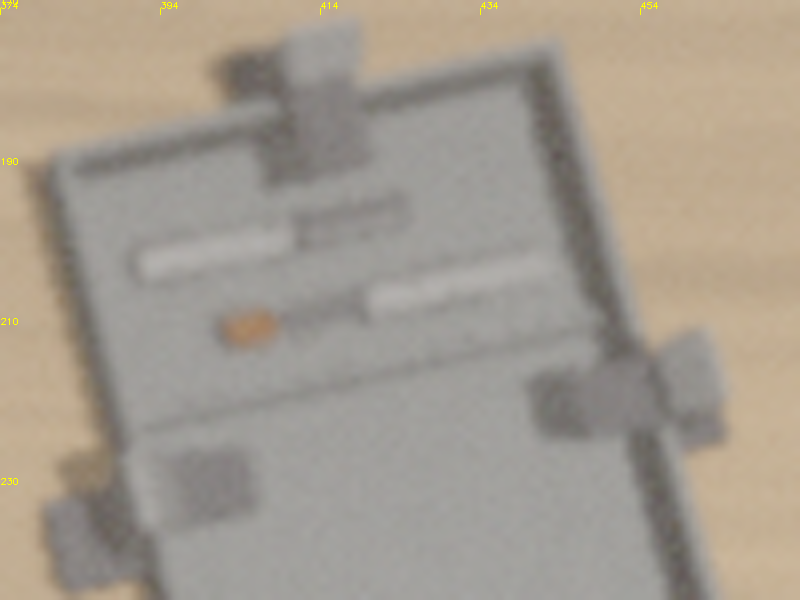

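View pics/b2.png

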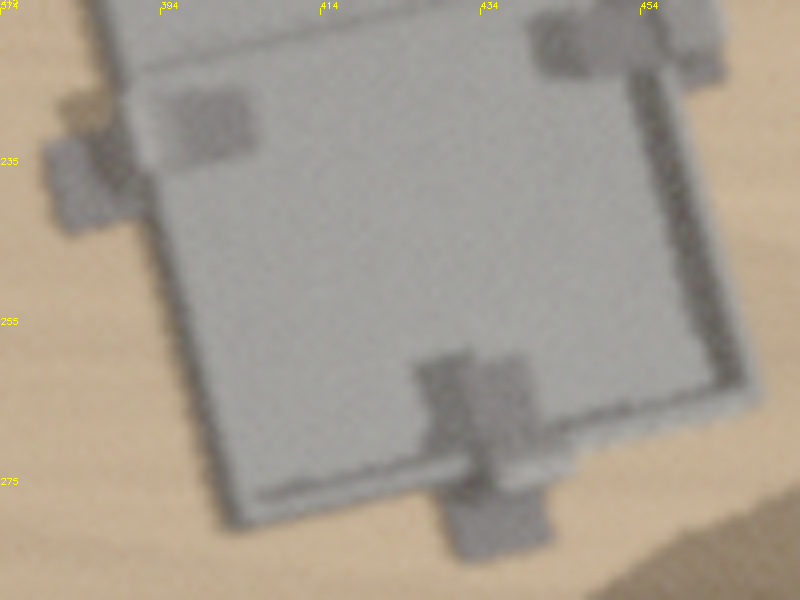

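View pics/b3.png

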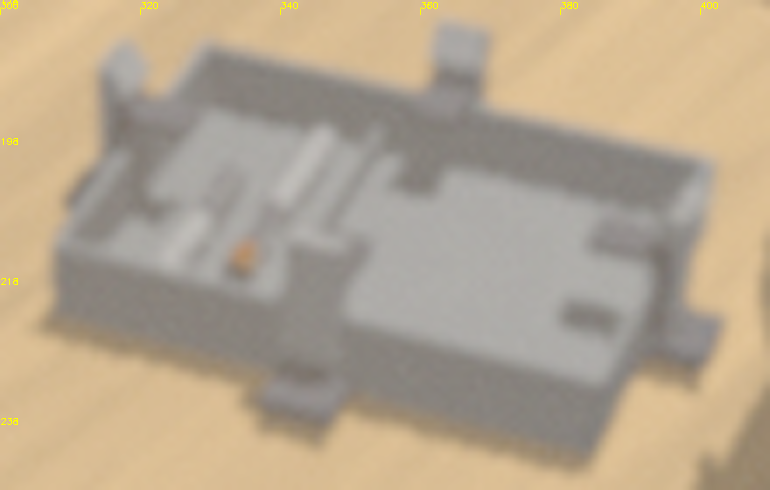

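```bash
python3 - <<'E'
from h import *
L=np.array([[.1,.07],[.1,-.07],[-.1,-.07],[-.1,.07]])
T=np.array([[374+58/8,170+152/8],[374+562/8,170+42/8],[374+762/8,215+398/8],[374+243/8,215+520/8]])-.45
S=np.array([[62,240],[208,42],[712,162],[605,388],[55,312],[585,460]])/7+[300,178]-.45
for k in("top","side","both"):
    def f(p):
        r=[]
        if k!="side": r.append((top.proj(wpt(p,L,.04))-T).ravel())
        if k!="top":
            r.append((side.proj(wpt(p,L,.04))-S[:4]).ravel());r.append((side.proj(wpt(p,L[[0,3]],.008))-S[4:]).ravel())
        return np.concatenate(r)
    o=least_squares(f,[.5,-.23,.23]);print(k,o.x.round(4),np.degrees(o.x[2]).round(2));print(o.fun.reshape(-1,2).round(1).tolist())
E
```

```text
top [ 0.5016 -0.2311  0.2327] 13.33
[[-0.5, -0.6], [0.1, -0.6], [0.5, 0.7], [-0.0, 0.4]]
side [ 0.5012 -0.2308  0.2268] 12.99
[[-1.6, 0.1], [0.0, -0.6], [1.2, -0.2], [-0.4, -0.2], [-0.3, 0.2], [1.2, 0.1]]
both [ 0.5015 -0.231   0.2306] 13.21
[[-0.5, -0.6], [0.1, -0.5], [0.4, 0.9], [-0.2, 0.5], [-1.7, 0.1], [-0.1, -0.7], [1.0, -0.4], [-0.4, -0.3], [-0.4, 0.2], [1.3, -0.0]]
```

```bash
python3 - <<'E'
from h import *
go([.495,.0025,.10],np.radians(104.6))
E
```

```text
t 0.1 shift [-409.2 -445.8  131.2] rz 11.5 tilt z [-5.0e-04  1.2e-03 -1.0e+00] q6 -0.0 F [ 0.4  0.9 -0.5] gap 0.995
```

Emit:
move_arm(
  rows=[
    {"tx":-20.5,"ty":-22.3,"tz":3,"fingers":0.6},
    {"tx":-20.5,"ty":-22.3,"tz":3},
    {"tx":-20.5,"ty":-22.3,"tz":3},
    {"tx":-20.5,"ty":-22.3,"tz":3},
    {"tx":-20.5,"ty":-22.3,"tz":3},
    {"tx":-20.5,"ty":-22.3,"tz":3},
    {"tx":-20.5,"ty":-22.3,"tz":3},
    {"tx":-20.5,"ty":-22.3,"tz":3},
    {"tx":-20.5,"ty":-22.3,"tz":3},
    {"tx":-20.5,"ty":-22.3,"tz":3},
  ],
  force=60,
)

```text
invalid input
```

Emit:
move_arm(
  rows=[
    {"tx":-20.5,"ty":-22.3,"tz":10},
    {"tx":-20.5,"ty":-22.3,"tz":10},
    {"tx":-20.5,"ty":-22.3,"tz":10},
    {"tx":-20.5,"ty":-22.3,"tz":10},
    {"tx":-20.5,"ty":-22.3,"tz":10},
    {"tx":-20.5,"ty":-22.3,"tz":10},
    {"tx":-20.5,"ty":-22.3,"tz":10},
    {"tx":-20.5,"ty":-22.3,"tz":10},
    {"tx":-20.5,"ty":-22.3,"tz":10,"rz":5.5},
    {"rz":6},
  ],
)

```text
invalid input
```

```bash
python3 - <<'E'
from h import *
go([.495,.0025,.003],np.radians(104.6))
for n,c in(("top",top),("side",side)):
    im=env.read_camera(n);s=env.sense();q=c.proj(s["position"])[0];print(n,q)
    cv2.imwrite(f"pics/{n}1.png",im)
    x,y=int(q[0])-60,int(q[1])-50; crop(im,f"pics/c_{n}1.png",x,y,120,100,5)
E
```

```text
t 0.1 shift [-409.1 -445.8  228.2] rz 11.5 tilt z [-5.0e-04  1.2e-03 -1.0e+00] q6 -0.0 F [ 0.4  0.9 -0.5] gap 0.995
top [639.30817391 334.48647423]
side [507.98935538 113.6520698 ]
```

View pics/c_side1.png

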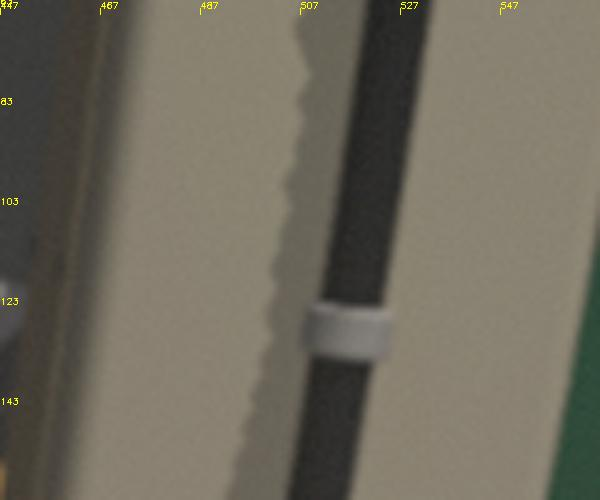

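The moves were refused as invalid, and the arm still hides the view. I'll retry with every key given in each row.

Emit:
move_arm(
  rows=[
    {"tx":-20.5,"ty":-22.3,"tz":3,"rx":0,"ry":0,"rz":0,"fingers":0.6},
  ],
  force=60,
)

```text
time: 0.28
position: [0.2847, -0.5367, 0.2286]
orientation: [0.848, -0.53, 0.001, 0.001]
ft_force: [0.1, 0.3, 0.1]
finger_gap: 0.882
```

Emit:
move_arm(
  rows=[
    {"tx":-20.5,"ty":-22.3,"tz":3,"rx":0,"ry":0,"rz":0,"fingers":0.6},
    {"tx":-20.5,"ty":-22.3,"tz":3,"rx":0,"ry":0,"rz":0,"fingers":0.6},
    {"tx":-20.5,"ty":-22.3,"tz":3,"rx":0,"ry":0,"rz":0,"fingers":0.6},
    {"tx":-20.5,"ty":-22.3,"tz":3,"rx":0,"ry":0,"rz":0,"fingers":0.6},
    {"tx":-20.5,"ty":-22.3,"tz":3,"rx":0,"ry":0,"rz":0,"fingers":0.6},
    {"tx":-20.5,"ty":-22.3,"tz":3,"rx":0,"ry":0,"rz":0,"fingers":0.6},
    {"tx":-20.5,"ty":-22.3,"tz":3,"rx":0,"ry":0,"rz":0,"fingers":0.6},
    {"tx":-20.5,"ty":-22.3,"tz":3,"rx":0,"ry":0,"rz":0,"fingers":0.6},
    {"tx":-20.5,"ty":-22.3,"tz":3,"rx":0,"ry":0,"rz":0,"fingers":0.6},
    {"tx":-20.5,"ty":-22.3,"tz":3,"rx":0,"ry":0,"rz":0,"fingers":0.6},
  ],
  force=60,
)

```text
time: 1.12
position: [0.3961, -0.2497, 0.1982]
orientation: [0.848, -0.53, 0.0, -0.0]
ft_force: [-0.0, -0.2, 0.2]
finger_gap: 0.6
```

Emit:
move_arm(
  rows=[
    {"tx":-20.5,"ty":-22.3,"tz":10,"rx":0,"ry":0,"rz":0,"fingers":0.6},
    {"tx":-20.5,"ty":-22.3,"tz":10,"rx":0,"ry":0,"rz":0,"fingers":0.6},
    {"tx":-20.5,"ty":-22.3,"tz":10,"rx":0,"ry":0,"rz":0,"fingers":0.6},
    {"tx":-20.5,"ty":-22.3,"tz":10,"rx":0,"ry":0,"rz":0,"fingers":0.6},
    {"tx":-20.5,"ty":-22.3,"tz":10,"rx":0,"ry":0,"rz":0,"fingers":0.6},
    {"tx":-20.5,"ty":-22.3,"tz":10,"rx":0,"ry":0,"rz":0,"fingers":0.6},
    {"tx":-20.5,"ty":-22.3,"tz":10,"rx":0,"ry":0,"rz":0,"fingers":0.6},
    {"tx":-20.5,"ty":-22.3,"tz":10,"rx":0,"ry":0,"rz":0,"fingers":0.6},
    {"tx":-20.5,"ty":-22.3,"tz":10,"rx":0,"ry":0,"rz":5.5,"fingers":0.6},
    {"tx":0,"ty":0,"tz":0,"rx":0,"ry":0,"rz":6,"fingers":0.6},
  ],
  force=60,
)

```text
time: 1.95
position: [0.4961, 0.0066, 0.1069]
orientation: [0.79, -0.612, -0.001, -0.0]
ft_force: [0.2, -0.1, -0.4]
finger_gap: 0.601
```

```bash
python3 - <<'E'
from h import *
go([.495,.0025,.003],np.radians(104.6))
for n,c in(("top",top),("side",side)):
    im=env.read_camera(n);s=env.sense();q=c.proj(s["position"])[0];print(n,q)
    cv2.imwrite(f"pics/{n}1.png",im)
    x,y=max(0,int(q[0])-60),max(0,int(q[1])-50); crop(im,f"pics/c_{n}1.png",x,y,120,100,5)
E
```

```text
t 1.95 shift [  3.8   2.1 103.9] rz -0.1 tilt z [-5.e-04  1.e-03 -1.e+00] q6 1.33 F [ 0.2 -0.1 -0.4] gap 0.601
top [310.84122691 220.44374574]
side [296.27871236 234.42423853]
```

View pics/c_side1.png

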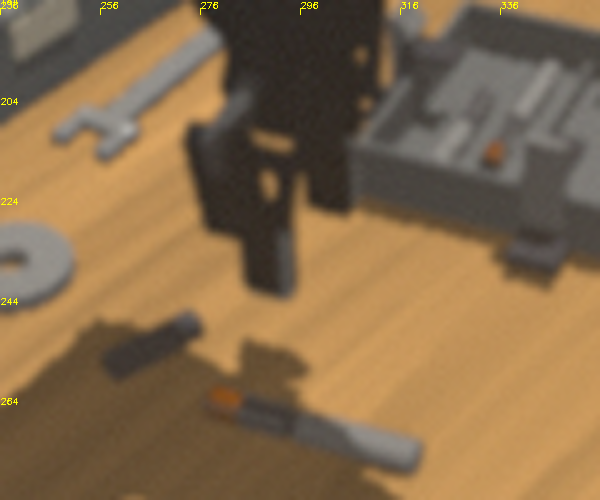

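The side view shows the gripper above the cutter, which lies at (282,264)-(318,274), and it's clear of the stub. Descending.

Emit:
move_arm(
  rows=[
    {"tx":3.5,"ty":1.5,"tz":20,"rx":0,"ry":0,"rz":0,"fingers":0.6},
    {"tx":0,"ty":0,"tz":20,"rx":0,"ry":0,"rz":0,"fingers":0.6},
    {"tx":0,"ty":0,"tz":20,"rx":0,"ry":0,"rz":0,"fingers":0.6},
    {"tx":0,"ty":0,"tz":20,"rx":0,"ry":0,"rz":0,"fingers":0.6},
    {"tx":0,"ty":0,"tz":12,"rx":0,"ry":0,"rz":0,"fingers":0.6},
    {"tx":0,"ty":0,"tz":4,"rx":0,"ry":0,"rz":0,"fingers":0.6},
    {"tx":0,"ty":0,"tz":0,"rx":0,"ry":0,"rz":0,"fingers":0.6},
  ],
)

```text
time: 2.63
position: [0.4937, -0.0017, 0.0117]
orientation: [0.791, -0.611, -0.001, 0.001]
ft_force: [-0.0, 0.2, 0.6]
finger_gap: 0.604
```

```bash
python3 - <<'E'
from h import *
go([.495,.0025,.003],np.radians(104.6))
im=env.read_camera("side");crop(im,"pics/c2.png",250,200,110,90,6)
E
```

```text
t 2.63 shift [-3.7 -2.3  8.7] rz 0.0 tilt z [-0.0018 -0.     -1.    ] q6 1.31 F [-0.   0.2  0.6] gap 0.604
```

View pics/c2.png

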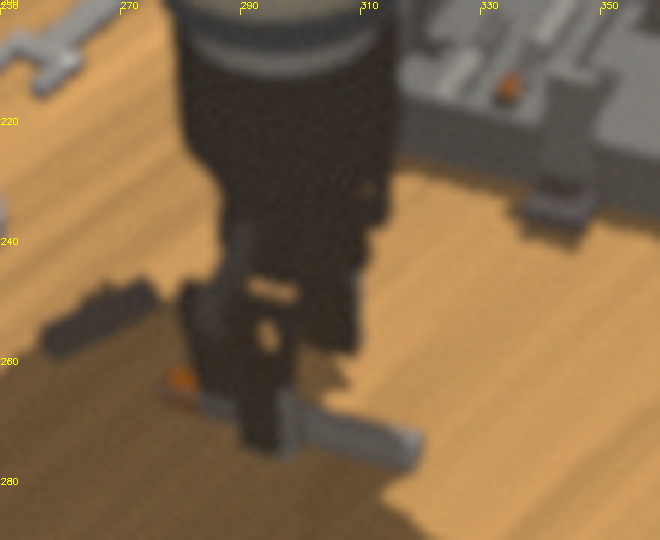

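The fingers straddle the cutter near mid-length. I'll correct the last few millimetres, close and lift.

Emit:
move_arm(
  rows=[
    {"tx":-3.7,"ty":-2.3,"tz":5,"rx":0,"ry":0,"rz":0,"fingers":0.6},
    {"tx":0,"ty":0,"tz":3.2,"rx":0,"ry":0,"rz":0,"fingers":0.6},
    {"tx":0,"ty":0,"tz":0,"rx":0,"ry":0,"rz":0,"fingers":0.6},
    {"tx":0,"ty":0,"tz":0,"rx":0,"ry":0,"rz":0,"fingers":0},
    {"tx":0,"ty":0,"tz":0,"rx":0,"ry":0,"rz":0,"fingers":0},
    {"tx":0,"ty":0,"tz":0,"rx":0,"ry":0,"rz":0,"fingers":0},
    {"tx":0,"ty":0,"tz":0,"rx":0,"ry":0,"rz":0,"fingers":0},
    {"tx":0,"ty":0,"tz":0,"rx":0,"ry":0,"rz":0,"fingers":0},
  ],
  force=60,
)

```text
time: 3.35
position: [0.496, 0.0032, 0.0046]
orientation: [0.791, -0.612, 0.0, -0.0]
ft_force: [-1.7, -0.4, 5.4]
finger_gap: 0.157
```

Emit:
move_arm(
  rows=[
    {"tx":0,"ty":0,"tz":-5,"rx":0,"ry":0,"rz":0,"fingers":0},
    {"tx":0,"ty":0,"tz":-20,"rx":0,"ry":0,"rz":0,"fingers":0},
    {"tx":0,"ty":0,"tz":-30,"rx":0,"ry":0,"rz":0,"fingers":0},
    {"tx":0,"ty":0,"tz":-30,"rx":0,"ry":0,"rz":0,"fingers":0},
    {"tx":0,"ty":0,"tz":-30,"rx":0,"ry":0,"rz":0,"fingers":0},
    {"tx":0,"ty":0,"tz":-30,"rx":0,"ry":0,"rz":0,"fingers":0},
    {"tx":0,"ty":0,"tz":0,"rx":0,"ry":0,"rz":0,"fingers":0},
  ],
)

```text
time: 3.93
position: [0.4989, 0.0032, 0.1546]
orientation: [0.791, -0.612, 0.003, -0.003]
ft_force: [0.8, 0.4, -0.6]
finger_gap: 0.152
```

```bash
python3 - <<'E'
from h import *
case=[.5014,-.2310,.2305]
t=wpt(case,[[-.030,0]],.17)[0];print(t)
go(t,case[2])
s=env.sense();q=side.proj(s["position"])[0];print(q)
im=env.read_camera("side");crop(im,"pics/c3.png",int(q[0])-55,int(q[1])-60,110,90,6)
E
```

```text
[ 0.47219343 -0.23785393  0.17      ]
 t 3.93 shift [226.6  86.3 -15.6] rz -88.6 tilt z [ 0.0083  0.     -1.    ] q6 1.32 F [ 0.8  0.4 -0.6] gap 0.152
[294.06651072 215.36566022]
```

View pics/c3.png

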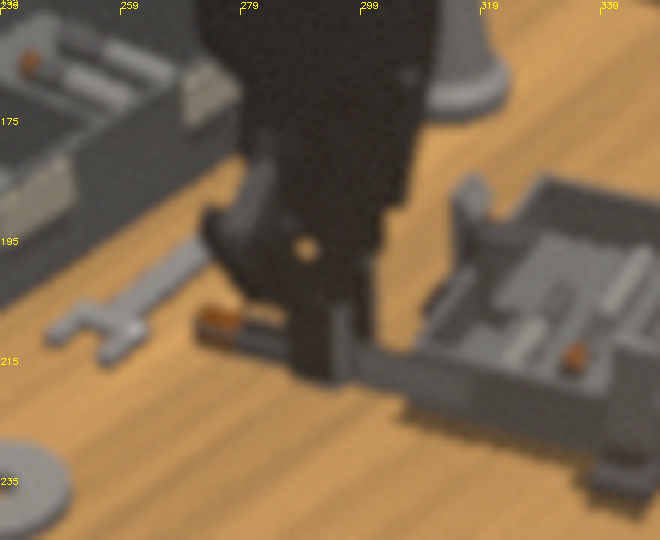

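Emit:
move_arm(
  rows=[
    {"tx":28.3,"ty":10.8,"tz":-2,"rx":0,"ry":0,"rz":0,"fingers":0},
    {"tx":28.3,"ty":10.8,"tz":-2,"rx":0,"ry":0,"rz":0,"fingers":0},
    {"tx":28.3,"ty":10.8,"tz":-2,"rx":0,"ry":0,"rz":0,"fingers":0},
    {"tx":28.3,"ty":10.8,"tz":-2,"rx":0,"ry":0,"rz":0,"fingers":0},
    {"tx":28.3,"ty":10.8,"tz":-2,"rx":0,"ry":0,"rz":0,"fingers":0},
    {"tx":28.3,"ty":10.8,"tz":-2,"rx":0,"ry":0,"rz":0,"fingers":0},
    {"tx":28.3,"ty":10.8,"tz":-2,"rx":0,"ry":0,"rz":0,"fingers":0},
    {"tx":28.3,"ty":10.8,"tz":-2,"rx":0,"ry":0,"rz":0,"fingers":0},
    {"tx":0,"ty":0,"tz":0,"rx":0,"ry":0,"rz":-7,"fingers":0},
    {"tx":0,"ty":0,"tz":0,"rx":0,"ry":0,"rz":-7,"fingers":0},
  ],
)

```text
time: 4.82
position: [0.468, -0.2391, 0.1637]
orientation: [0.86, -0.51, -0.001, 0.0]
ft_force: [-0.3, 0.4, -1.7]
finger_gap: 0.154
```

Emit:
move_arm(
  rows=[
    {"tx":0,"ty":0,"tz":0,"rx":0,"ry":0,"rz":-7,"fingers":0},
    {"tx":0,"ty":0,"tz":0,"rx":0,"ry":0,"rz":-7,"fingers":0},
    {"tx":0,"ty":0,"tz":0,"rx":0,"ry":0,"rz":-7,"fingers":0},
    {"tx":0,"ty":0,"tz":0,"rx":0,"ry":0,"rz":-7,"fingers":0},
    {"tx":0,"ty":0,"tz":0,"rx":0,"ry":0,"rz":-7,"fingers":0},
    {"tx":0,"ty":0,"tz":0,"rx":0,"ry":0,"rz":-7,"fingers":0},
    {"tx":0,"ty":0,"tz":0,"rx":0,"ry":0,"rz":-7,"fingers":0},
    {"tx":0,"ty":0,"tz":0,"rx":0,"ry":0,"rz":-7,"fingers":0},
    {"tx":0,"ty":0,"tz":0,"rx":0,"ry":0,"rz":-7,"fingers":0},
    {"tx":0,"ty":0,"tz":0,"rx":0,"ry":0,"rz":-7,"fingers":0},
  ],
)

```text
time: 5.65
position: [0.4681, -0.2372, 0.1636]
orientation: [0.997, 0.078, -0.001, -0.001]
ft_force: [-0.7, -1.1, -1.6]
finger_gap: 0.156
```

Emit:
move_arm(
  rows=[
    {"tx":0,"ty":0,"tz":0,"rx":0,"ry":0,"rz":-4.6,"fingers":0},
    {"tx":0,"ty":0,"tz":0,"rx":0,"ry":0,"rz":0,"fingers":0},
  ],
)

```text
time: 5.82
position: [0.4682, -0.2372, 0.1637]
orientation: [0.993, 0.116, -0.001, -0.001]
ft_force: [-0.1, 0.3, -1.8]
finger_gap: 0.158
```

```bash
python3 - <<'E'
from h import *
case=[.5014,-.2310,.2305]
t=wpt(case,[[-.030,0]],.06)[0];print(t)
go(t,case[2])
im=env.read_camera("side");crop(im,"pics/c4.png",300,130,120,120,5)
E
```

```text
[ 0.47219343 -0.23785393  0.06      ]
 t 5.82 shift [  3.9   1.7 103.7] rz 0.2 tilt z [-0.0021  0.0011 -1.    ] q6 -0.71 F [-0.1  0.3 -1.8] gap 0.158
```

View pics/c4.png

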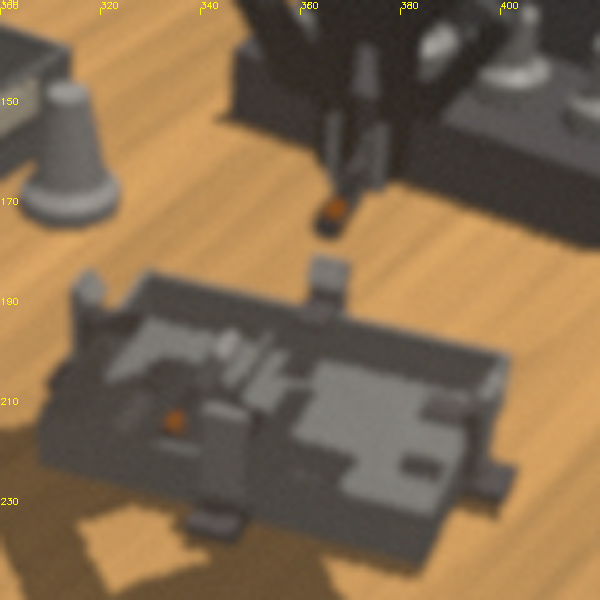

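Emit:
move_arm(
  rows=[
    {"tx":2,"ty":1,"tz":15,"rx":0,"ry":0,"rz":0,"fingers":0},
    {"tx":2,"ty":0.7,"tz":20,"rx":0,"ry":0,"rz":0,"fingers":0},
    {"tx":0,"ty":0,"tz":20,"rx":0,"ry":0,"rz":0,"fingers":0},
    {"tx":0,"ty":0,"tz":20,"rx":0,"ry":0,"rz":0,"fingers":0},
    {"tx":0,"ty":0,"tz":15,"rx":0,"ry":0,"rz":0,"fingers":0},
    {"tx":0,"ty":0,"tz":10,"rx":0,"ry":0,"rz":0,"fingers":0},
    {"tx":0,"ty":0,"tz":0,"rx":0,"ry":0,"rz":0,"fingers":0},
  ],
)

```text
time: 6.45
position: [0.4718, -0.2376, 0.0628]
orientation: [0.994, 0.114, -0.002, -0.001]
ft_force: [-1.1, 0.4, -1.1]
finger_gap: 0.155
```

```bash
python3 - <<'E'
from h import *
case=[.5014,-.2310,.2305]
t=wpt(case,[[-.030,0]],.0175)[0]
go(t,case[2])
im=env.read_camera("side");crop(im,"pics/c5.png",300,130,120,120,5)
E
```

```text
t 6.45 shift [ 0.5  0.4 45.3] rz -0.2 tilt z [-0.0037  0.0019 -1.    ] q6 -0.7 F [-1.1  0.4 -1.1] gap 0.155
```

View pics/c5.png

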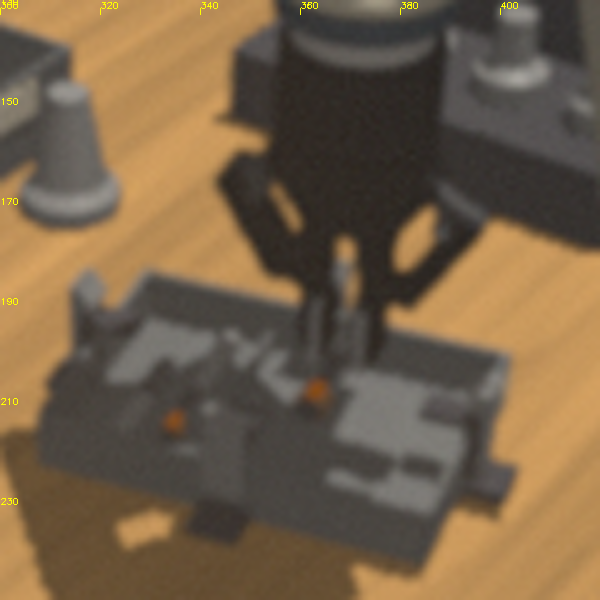

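Emit:
move_arm(
  rows=[
    {"tx":0.5,"ty":0.4,"tz":15,"rx":0,"ry":0,"rz":0,"fingers":0},
    {"tx":0,"ty":0,"tz":15,"rx":0,"ry":0,"rz":0,"fingers":0},
    {"tx":0,"ty":0,"tz":9,"rx":0,"ry":0,"rz":0,"fingers":0},
    {"tx":0,"ty":0,"tz":4,"rx":0,"ry":0,"rz":0,"fingers":0},
    {"tx":0,"ty":0,"tz":1,"rx":0,"ry":0,"rz":0,"fingers":0},
    {"tx":0,"ty":0,"tz":0,"rx":0,"ry":0,"rz":0,"fingers":0},
    {"tx":0,"ty":0,"tz":0,"rx":0,"ry":0,"rz":0,"fingers":0},
  ],
)

```text
time: 7.08
position: [0.4745, -0.2389, 0.0218]
orientation: [0.993, 0.114, 0.0, 0.0]
ft_force: [0.1, -0.5, -1.2]
finger_gap: 0.155
```

Emit:
move_arm(
  rows=[
    {"tx":-2,"ty":-0.5,"tz":2,"rx":0,"ry":0,"rz":0,"fingers":0},
    {"tx":0,"ty":0,"tz":2,"rx":0,"ry":0,"rz":0,"fingers":0},
    {"tx":0,"ty":0,"tz":0,"rx":0,"ry":0,"rz":0,"fingers":0},
    {"tx":0,"ty":0,"tz":0,"rx":0,"ry":0,"rz":0,"fingers":0},
  ],
)

```text
time: 7.42
position: [0.4718, -0.2387, 0.0171]
orientation: [0.993, 0.115, -0.0, -0.0]
ft_force: [-1.2, 0.7, -2.0]
finger_gap: 0.158
```

Emit:
move_arm(
  rows=[
    {"tx":0,"ty":0,"tz":0.7,"rx":0,"ry":0,"rz":0,"fingers":0},
    {"tx":0,"ty":0,"tz":0,"rx":0,"ry":0,"rz":0,"fingers":0},
    {"tx":0,"ty":0,"tz":0,"rx":0,"ry":0,"rz":0,"fingers":0},
  ],
)

```text
time: 7.67
position: [0.472, -0.2387, 0.0165]
orientation: [0.993, 0.115, 0.0, 0.0]
ft_force: [-0.8, -0.1, 0.8]
finger_gap: 0.156
```

The vertical force has gone from about -2 N to +0.8 N, so the cutter is touching the floor. Releasing with a partial opening.

Emit:
move_arm(
  rows=[
    {"tx":0,"ty":0,"tz":0,"rx":0,"ry":0,"rz":0,"fingers":0.25},
    {"tx":0,"ty":0,"tz":0,"rx":0,"ry":0,"rz":0,"fingers":0.35},
    {"tx":0,"ty":0,"tz":0,"rx":0,"ry":0,"rz":0,"fingers":0.4},
    {"tx":0,"ty":0,"tz":-5,"rx":0,"ry":0,"rz":0,"fingers":0.4},
    {"tx":0,"ty":0,"tz":-20,"rx":0,"ry":0,"rz":0,"fingers":0.4},
    {"tx":0,"ty":0,"tz":-30,"rx":0,"ry":0,"rz":0,"fingers":0.4},
    {"tx":0,"ty":0,"tz":-35,"rx":0,"ry":0,"rz":0,"fingers":0.4},
    {"tx":0,"ty":0,"tz":-35,"rx":0,"ry":0,"rz":0,"fingers":0.4},
    {"tx":0,"ty":0,"tz":-20,"rx":0,"ry":0,"rz":0,"fingers":0.6},
    {"tx":0,"ty":0,"tz":0,"rx":0,"ry":0,"rz":0,"fingers":0.6},
  ],
)

```text
time: 8.5
position: [0.4745, -0.24, 0.1665]
orientation: [0.993, 0.115, 0.003, 0.002]
ft_force: [0.8, -0.7, 0.9]
finger_gap: 0.599
```

```bash
python3 - <<'E'
from h import *
lid=[.4785,.2157,.2504]
go([lid[0],lid[1],.12],lid[2])
im=env.read_camera("side");crop(im,"pics/c6.png",300,150,120,100,6)
E
```

```text
t 8.5 shift [ 107.4 -443.    44.9] rz -1.2 tilt z [ 0.0072 -0.0036 -1.    ] q6 -0.7 F [ 0.8 -0.7  0.9] gap 0.599
```

View pics/c6.png

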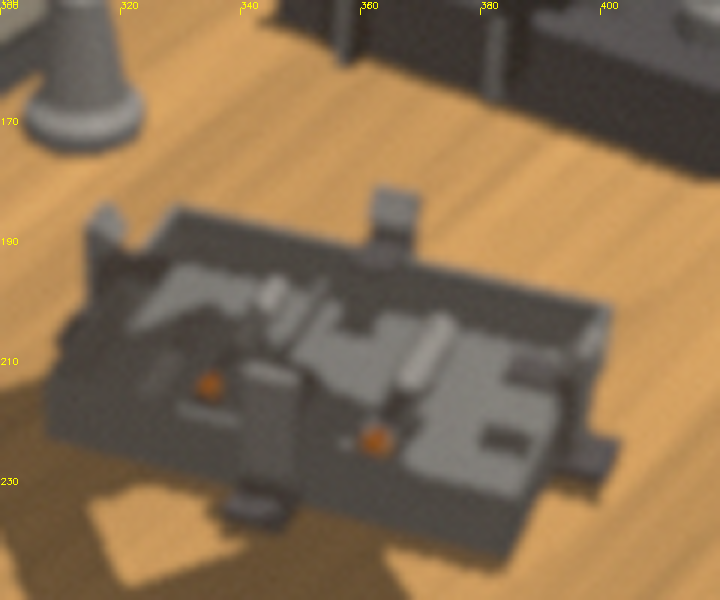

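The cutter lies in the bay along the case's y, from its wax end at (363,222) to the shank at (371,203). Going to the lid.

Emit:
move_arm(
  rows=[
    {"tx":7.2,"ty":-29.5,"tz":0,"rx":0,"ry":0,"rz":0,"fingers":0.6},
    {"tx":7.2,"ty":-29.5,"tz":0,"rx":0,"ry":0,"rz":0,"fingers":0.6},
    {"tx":7.2,"ty":-29.5,"tz":0,"rx":0,"ry":0,"rz":0,"fingers":0.6},
    {"tx":7.2,"ty":-29.5,"tz":0,"rx":0,"ry":0,"rz":0,"fingers":0.6},
    {"tx":7.2,"ty":-29.5,"tz":0,"rx":0,"ry":0,"rz":0,"fingers":0.6},
    {"tx":7.2,"ty":-29.5,"tz":0,"rx":0,"ry":0,"rz":0,"fingers":0.6},
    {"tx":7.2,"ty":-29.5,"tz":0,"rx":0,"ry":0,"rz":0,"fingers":0.6},
    {"tx":7.2,"ty":-29.5,"tz":0,"rx":0,"ry":0,"rz":0,"fingers":0.6},
    {"tx":7.2,"ty":-29.5,"tz":0,"rx":0,"ry":0,"rz":0,"fingers":0.6},
    {"tx":7.2,"ty":-29.5,"tz":0,"rx":0,"ry":0,"rz":0,"fingers":0.6},
  ],
)

```text
time: 9.38
position: [0.4737, 0.0663, 0.1603]
orientation: [0.993, 0.115, -0.001, 0.0]
ft_force: [0.8, -0.2, -0.5]
finger_gap: 0.605
```

Emit:
move_arm(
  rows=[
    {"tx":7.2,"ty":-29.5,"tz":0,"rx":0,"ry":0,"rz":0,"fingers":0.6},
    {"tx":7.2,"ty":-29.5,"tz":0,"rx":0,"ry":0,"rz":0,"fingers":0.6},
    {"tx":7.2,"ty":-29.5,"tz":0,"rx":0,"ry":0,"rz":0,"fingers":0.6},
    {"tx":7.2,"ty":-29.5,"tz":0,"rx":0,"ry":0,"rz":0,"fingers":0.6},
    {"tx":7.2,"ty":-29.5,"tz":10,"rx":0,"ry":0,"rz":-1.2,"fingers":0.6},
    {"tx":0,"ty":0,"tz":20,"rx":0,"ry":0,"rz":0,"fingers":0.6},
    {"tx":0,"ty":0,"tz":15,"rx":0,"ry":0,"rz":0,"fingers":0.6},
    {"tx":0,"ty":0,"tz":0,"rx":0,"ry":0,"rz":0,"fingers":0.6},
    {"tx":0,"ty":0,"tz":0,"rx":0,"ry":0,"rz":0,"fingers":0.6},
  ],
)

```text
time: 10.13
position: [0.475, 0.2163, 0.115]
orientation: [0.992, 0.125, -0.002, 0.001]
ft_force: [0.6, -0.2, 0.5]
finger_gap: 0.601
```

```bash
python3 - <<'E'
from h import *
lid=[.4785,.2157,.2504]
go([lid[0],lid[1],.020],lid[2])
im=env.read_camera("side");crop(im,"pics/c7.png",165,230,140,150,4)
im=env.read_camera("top");cv2.imwrite("pics/t7.png",im);crop(im,"pics/d7.png",160,175,110,125,4)
E
```

```text
t 10.13 shift [ 3.5  1.4 95. ] rz 0.0 tilt z [-0.0033 -0.0015 -1.    ] q6 0.17 F [ 0.6 -0.2  0.5] gap 0.601
```

View pics/c7.png

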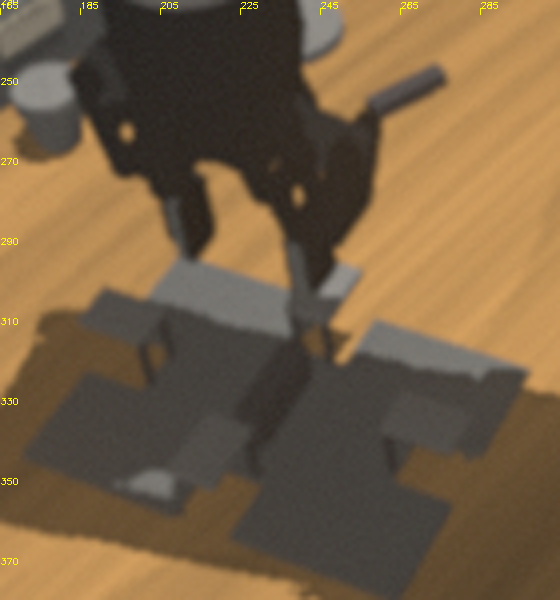

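View pics/t7.png

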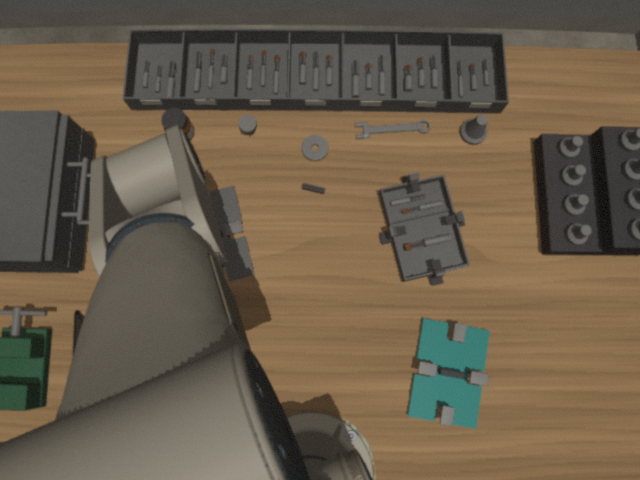

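The top view shows the cutter in the bay, at (407,246)-(455,237). The side view shows the fingers above the lid's handle. Descending over the handle.

Emit:
move_arm(
  rows=[
    {"tx":2,"ty":1.4,"tz":20,"rx":0,"ry":0,"rz":0,"fingers":0.6},
    {"tx":0,"ty":0,"tz":20,"rx":0,"ry":0,"rz":0,"fingers":0.6},
    {"tx":0,"ty":0,"tz":15,"rx":0,"ry":0,"rz":0,"fingers":0.6},
    {"tx":0,"ty":0,"tz":10,"rx":0,"ry":0,"rz":0,"fingers":0.6},
    {"tx":0,"ty":0,"tz":0,"rx":0,"ry":0,"rz":0,"fingers":0.6},
    {"tx":0,"ty":0,"tz":0,"rx":0,"ry":0,"rz":0,"fingers":0.6},
    {"tx":0,"ty":0,"tz":0,"rx":0,"ry":0,"rz":0,"fingers":0.6},
  ],
)

```text
time: 10.82
position: [0.4794, 0.2161, 0.0524]
orientation: [0.992, 0.125, 0.001, -0.0]
ft_force: [-0.2, -0.2, -0.8]
finger_gap: 0.599
```

```bash
python3 - <<'E'
from h import *
lid=[.4785,.2157,.2504]
go([lid[0],lid[1],.020],lid[2])
im=env.read_camera("side");crop(im,"pics/c8.png",165,230,140,150,4)
E
```

```text
t 10.82 shift [-1.   0.2 32.4] rz -0.0 tilt z [ 1.3e-03  6.0e-04 -1.0e+00] q6 0.17 F [-0.2 -0.2 -0.8] gap 0.599
```

View pics/c8.png

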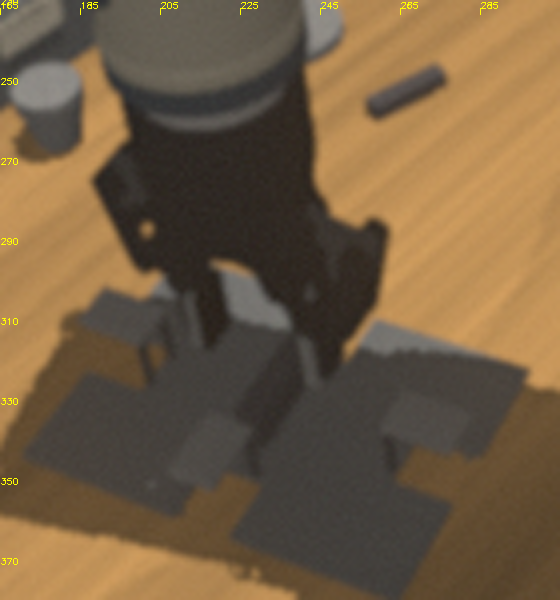

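Emit:
move_arm(
  rows=[
    {"tx":-1,"ty":0,"tz":10,"rx":0,"ry":0,"rz":0,"fingers":0.6},
    {"tx":0,"ty":0,"tz":10,"rx":0,"ry":0,"rz":0,"fingers":0.6},
    {"tx":0,"ty":0,"tz":7,"rx":0,"ry":0,"rz":0,"fingers":0.6},
    {"tx":0,"ty":0,"tz":2,"rx":0,"ry":0,"rz":0,"fingers":0.6},
    {"tx":0,"ty":0,"tz":0,"rx":0,"ry":0,"rz":0,"fingers":0.6},
    {"tx":0,"ty":0,"tz":0,"rx":0,"ry":0,"rz":0,"fingers":0.6},
  ],
)

```text
time: 11.37
position: [0.4775, 0.2156, 0.022]
orientation: [0.992, 0.125, -0.0, 0.0]
ft_force: [-0.3, 0.3, 0.6]
finger_gap: 0.597
```

```bash
python3 - <<'E'
from h import *
lid=[.4785,.2157,.2504]
go([lid[0],lid[1],.020],lid[2])
E
```

```text
t 11.37 shift [1.  0.2 2. ] rz 0.0 tilt z [-7.e-04 -3.e-04 -1.e+00] q6 0.17 F [-0.3  0.3  0.6] gap 0.597
```

Emit:
move_arm(
  rows=[
    {"tx":1,"ty":0,"tz":1,"rx":0,"ry":0,"rz":0,"fingers":0.6},
    {"tx":0,"ty":0,"tz":0,"rx":0,"ry":0,"rz":0,"fingers":0},
    {"tx":0,"ty":0,"tz":0,"rx":0,"ry":0,"rz":0,"fingers":0},
    {"tx":0,"ty":0,"tz":0,"rx":0,"ry":0,"rz":0,"fingers":0},
    {"tx":0,"ty":0,"tz":0,"rx":0,"ry":0,"rz":0,"fingers":0},
    {"tx":0,"ty":0,"tz":0,"rx":0,"ry":0,"rz":0,"fingers":0},
    {"tx":0,"ty":0,"tz":0,"rx":0,"ry":0,"rz":0,"fingers":0},
    {"tx":0,"ty":0,"tz":0,"rx":0,"ry":0,"rz":0,"fingers":0},
  ],
  force=110,
)

```text
time: 12.03
position: [0.479, 0.2161, 0.022]
orientation: [0.992, 0.125, 0.0, -0.0]
ft_force: [-1.0, -0.4, 5.3]
finger_gap: 0.137
```

Emit:
move_arm(
  rows=[
    {"tx":0,"ty":0,"tz":-5,"rx":0,"ry":0,"rz":0,"fingers":0},
    {"tx":0,"ty":0,"tz":-15,"rx":0,"ry":0,"rz":0,"fingers":0},
    {"tx":0,"ty":0,"tz":-25,"rx":0,"ry":0,"rz":0,"fingers":0},
    {"tx":0,"ty":0,"tz":-25,"rx":0,"ry":0,"rz":0,"fingers":0},
    {"tx":0,"ty":0,"tz":-25,"rx":0,"ry":0,"rz":0,"fingers":0},
    {"tx":0,"ty":0,"tz":-25,"rx":0,"ry":0,"rz":0,"fingers":0},
    {"tx":0,"ty":0,"tz":-20,"rx":0,"ry":0,"rz":0,"fingers":0},
    {"tx":0,"ty":0,"tz":0,"rx":0,"ry":0,"rz":0,"fingers":0},
    {"tx":0,"ty":0,"tz":0,"rx":0,"ry":0,"rz":0,"fingers":0},
  ],
)

```text
time: 12.78
position: [0.4787, 0.216, 0.1616]
orientation: [0.992, 0.125, 0.001, -0.0]
ft_force: [-0.6, 0.4, -7.1]
finger_gap: 0.131
```

```bash
python3 - <<'E'
from h import *
case=[.5014,-.2310,.2305]
go([case[0],case[1],.16],case[2])
im=env.read_camera("side");crop(im,"pics/c9.png",150,150,170,130,4)
E
```

```text
t 12.78 shift [-88.8 438.6   1.4] rz 1.1 tilt z [ 1.1e-03  5.0e-04 -1.0e+00] q6 0.17 F [-0.6  0.4 -7.1] gap 0.131
```

View pics/c9.png

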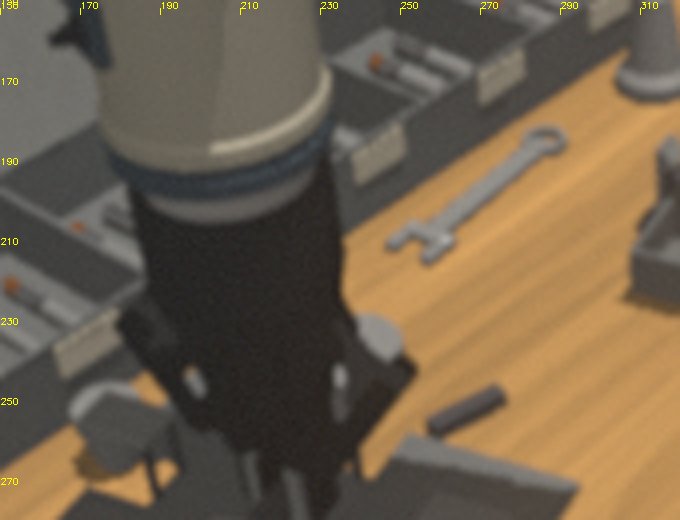

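The lid is off the table: about 7 N is hanging from the gripper and the gap is 0.131. Carrying it to the case.

Emit:
move_arm(
  rows=[
    {"tx":-2,"ty":10,"tz":0,"rx":0,"ry":0,"rz":0,"fingers":0},
    {"tx":-4,"ty":20,"tz":0,"rx":0,"ry":0,"rz":0,"fingers":0},
    {"tx":-6,"ty":29,"tz":0,"rx":0,"ry":0,"rz":0,"fingers":0},
    {"tx":-6,"ty":29,"tz":0,"rx":0,"ry":0,"rz":0,"fingers":0},
    {"tx":-6,"ty":29,"tz":0,"rx":0,"ry":0,"rz":0,"fingers":0},
    {"tx":-6,"ty":29,"tz":0,"rx":0,"ry":0,"rz":0,"fingers":0},
    {"tx":-6,"ty":29,"tz":0,"rx":0,"ry":0,"rz":0,"fingers":0},
    {"tx":-6,"ty":29,"tz":0,"rx":0,"ry":0,"rz":0,"fingers":0},
    {"tx":-6,"ty":29,"tz":0,"rx":0,"ry":0,"rz":0,"fingers":0},
    {"tx":-6,"ty":29,"tz":0,"rx":0,"ry":0,"rz":0,"fingers":0},
  ],
)

```text
time: 13.67
position: [0.4896, -0.0531, 0.1595]
orientation: [0.992, 0.125, -0.002, -0.0]
ft_force: [1.2, 0.7, -5.9]
finger_gap: 0.134
```

Emit:
move_arm(
  rows=[
    {"tx":-6,"ty":29,"tz":0,"rx":0,"ry":0,"rz":0,"fingers":0},
    {"tx":-6,"ty":29,"tz":0,"rx":0,"ry":0,"rz":0,"fingers":0},
    {"tx":-6,"ty":29,"tz":0,"rx":0,"ry":0,"rz":0,"fingers":0},
    {"tx":-6,"ty":29,"tz":0,"rx":0,"ry":0,"rz":0,"fingers":0},
    {"tx":-6,"ty":29,"tz":0,"rx":0,"ry":0,"rz":0,"fingers":0},
    {"tx":-4,"ty":20,"tz":0,"rx":0,"ry":0,"rz":0.5,"fingers":0},
    {"tx":-2,"ty":10,"tz":0,"rx":0,"ry":0,"rz":0.6,"fingers":0},
    {"tx":0,"ty":0,"tz":0,"rx":0,"ry":0,"rz":0,"fingers":0},
    {"tx":0,"ty":0,"tz":0,"rx":0,"ry":0,"rz":0,"fingers":0},
  ],
)

```text
time: 14.42
position: [0.4985, -0.2295, 0.1599]
orientation: [0.993, 0.115, -0.001, -0.001]
ft_force: [0.5, 0.6, -6.2]
finger_gap: 0.132
```

```bash
python3 - <<'E'
from h import *
case=[.5014,-.2310,.2305]
go([case[0],case[1],.12],case[2])
im=env.read_camera("side");cv2.imwrite("pics/s10.png",im);crop(im,"pics/c10.png",290,120,140,130,5)
im=env.read_camera("top");cv2.imwrite("pics/t10.png",im);crop(im,"pics/d10.png",370,160,120,130,5)
E
```

```text
t 14.42 shift [ 2.6  2.2 39.9] rz -0.0 tilt z [-0.0026  0.0016 -1.    ] q6 -0.66 F [ 0.5  0.6 -6.2] gap 0.132
```

View pics/c10.png

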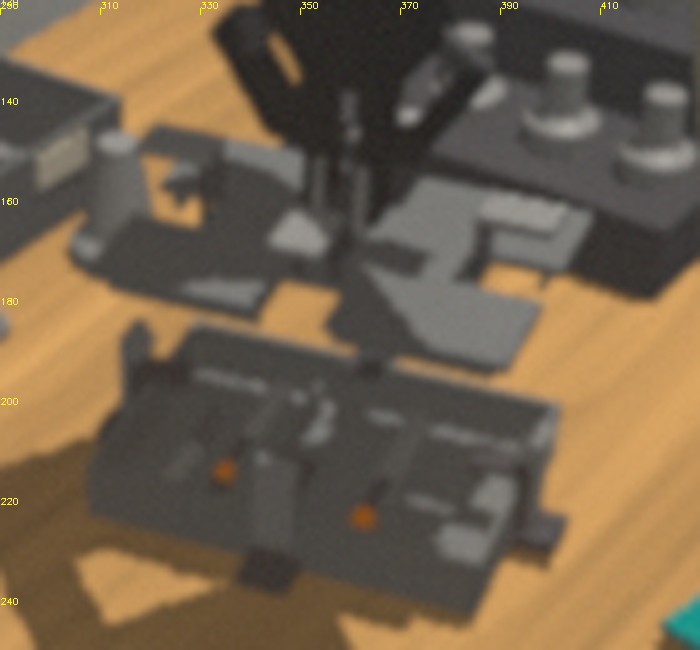

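View pics/d10.png

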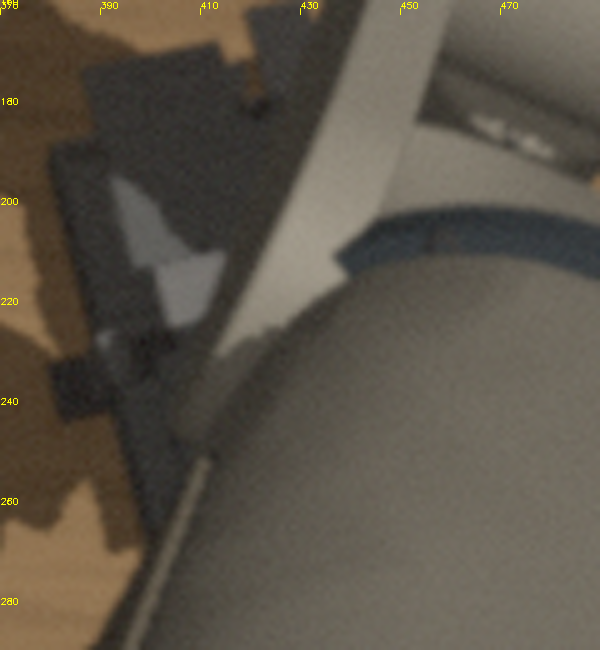

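```bash
cat > ov.py <<'E'
from h import *
def lidover(src,out,x,y,w,h,k,cam=side,g=.6):
    s=env.sense();Rm=R.from_quat(s["orientation"]).as_matrix();yaw=np.arctan2(Rm[1,0],Rm[0,0])
    if abs(yaw)>1.6: yaw-=np.pi*np.sign(yaw)
    p=[*s["position"][:2],yaw];z=s["position"][2]
    im=cv2.imread(src);im=np.clip((im/255.)**g*255,0,255).astype(np.uint8)
    im=cv2.resize(im[y:y+h,x:x+w],None,fx=k,fy=k,interpolation=cv2.INTER_CUBIC)
    L=[[.1,.07],[.1,-.07],[-.1,-.07],[-.1,.07]]
    over(im,cam,wpt(p,L,z-.007),x,y,k)
    over(im,cam,wpt(p,L,z-.012),x,y,k,(0,255,0))
    K=np.array([[.036,.012],[.036,-.012],[0,-.012],[0,.012]])
    for a in range(4):
        c,sn=[(1,0),(0,1),(-1,0),(0,-1)][a]; off=.064 if a%2==0 else .034
        q=[[c*(u+off)-sn*v,sn*(u+off)+c*v] for u,v in K]
        over(im,cam,wpt(p,q,z-.022+.050),x,y,k,(255,255,0))
    over(im,cam,wpt([.5014,-.2310,.2305],L,.04),x,y,k,(255,0,255))
    cv2.imwrite(out,im)
E
python3 -c "
from ov import *
lidover('pics/s10.png','pics/e10.png',295,135,120,105,6)"
```

```text
(no output)
```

View pics/e10.png

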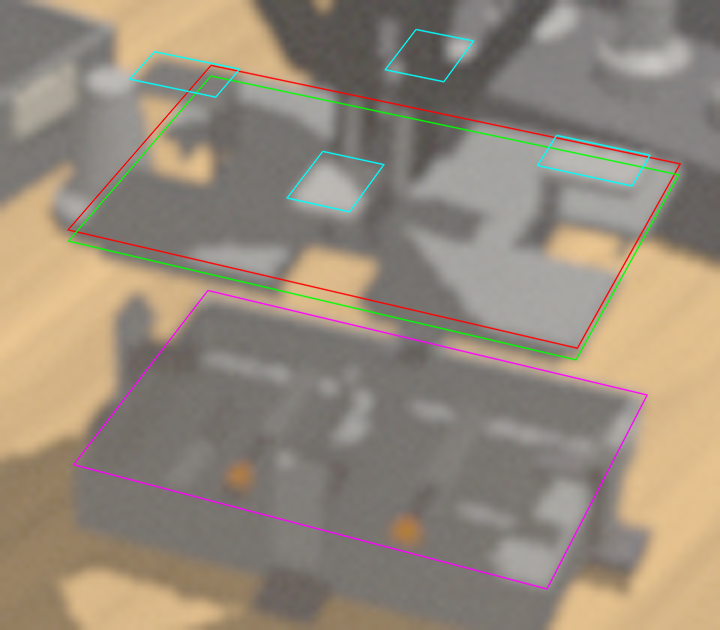

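Emit:
move_arm(
  rows=[
    {"tx":2.6,"ty":2,"tz":10,"rx":0,"ry":0,"rz":0,"fingers":0},
    {"tx":0,"ty":0,"tz":15,"rx":0,"ry":0,"rz":0,"fingers":0},
    {"tx":0,"ty":0,"tz":15,"rx":0,"ry":0,"rz":0,"fingers":0},
    {"tx":0,"ty":0,"tz":10,"rx":0,"ry":0,"rz":0,"fingers":0},
    {"tx":0,"ty":0,"tz":0,"rx":0,"ry":0,"rz":0,"fingers":0},
    {"tx":0,"ty":0,"tz":0,"rx":0,"ry":0,"rz":0,"fingers":0},
    {"tx":0,"ty":0,"tz":0,"rx":0,"ry":0,"rz":0,"fingers":0},
  ],
)

```text
time: 15.1
position: [0.5032, -0.231, 0.1118]
orientation: [0.993, 0.116, 0.0, 0.0]
ft_force: [0.1, 0.2, -6.0]
finger_gap: 0.132
```

```bash
python3 - <<'E'
from ov import *
case=[.5014,-.2310,.2305]
go([case[0],case[1],.064],case[2])
im=env.read_camera("side");cv2.imwrite("pics/s11.png",im);
lidover('pics/s11.png','pics/e11.png',300,155,114,90,7)
im=np.clip((im/255.)**.6*255,0,255).astype(np.uint8)
crop(im,"pics/c11.png",300,155,114,90,7)
E
```

```text
t 15.1 shift [-1.8 -0.4 47.8] rz 0.1 tilt z [ 6.e-04 -3.e-04 -1.e+00] q6 -0.66 F [ 0.1  0.2 -6. ] gap 0.132
```

View pics/e11.png

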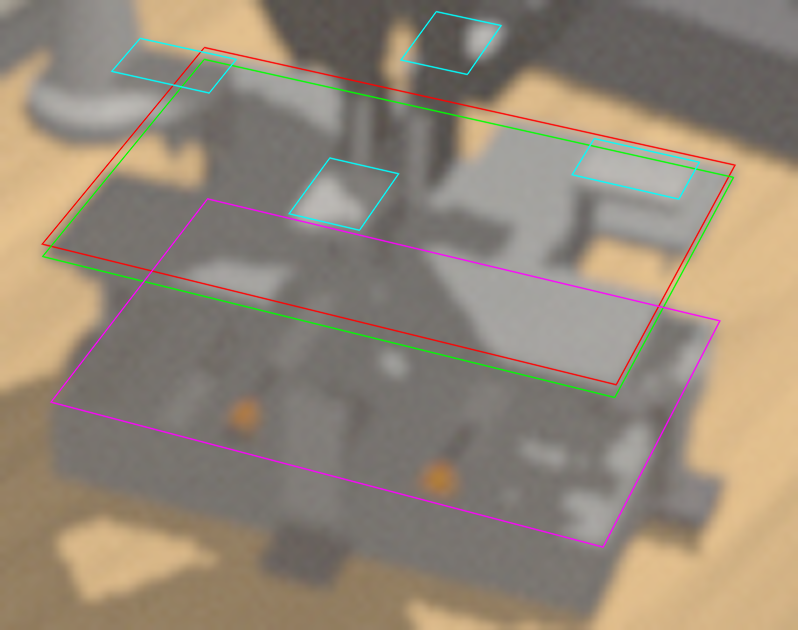

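View pics/c11.png

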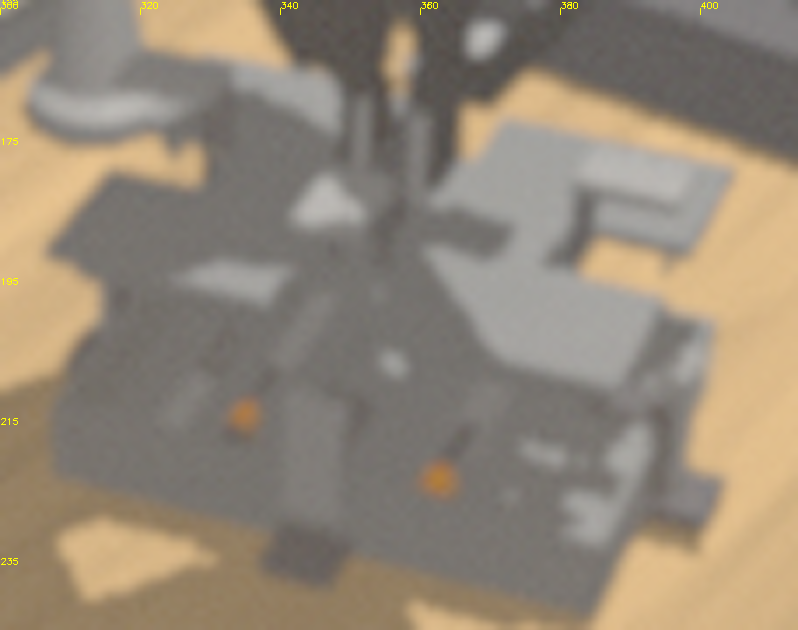

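Lid and case overlays agree in the side view to within about a pixel, with the lid corners at (48,250) and (617,388) in the crop. Lowering to just above the rim.

Emit:
move_arm(
  rows=[
    {"tx":-1.8,"ty":-0.4,"tz":8,"rx":0,"ry":0,"rz":0,"fingers":0},
    {"tx":0,"ty":0,"tz":10,"rx":0,"ry":0,"rz":0,"fingers":0},
    {"tx":0,"ty":0,"tz":10,"rx":0,"ry":0,"rz":0,"fingers":0},
    {"tx":0,"ty":0,"tz":8,"rx":0,"ry":0,"rz":0,"fingers":0},
    {"tx":0,"ty":0,"tz":4,"rx":0,"ry":0,"rz":0,"fingers":0},
    {"tx":0,"ty":0,"tz":0,"rx":0,"ry":0,"rz":0,"fingers":0},
    {"tx":0,"ty":0,"tz":0,"rx":0,"ry":0,"rz":0,"fingers":0},
    {"tx":0,"ty":0,"tz":0,"rx":0,"ry":0,"rz":0,"fingers":0},
  ],
)

```text
time: 15.82
position: [0.5011, -0.2312, 0.0715]
orientation: [0.993, 0.115, 0.0, 0.0]
ft_force: [-0.5, 0.1, -5.9]
finger_gap: 0.133
```

```bash
python3 - <<'E'
from ov import *
case=[.5014,-.2310,.2305]
go([case[0],case[1],.064],case[2])
im=env.read_camera("side");cv2.imwrite("pics/s12.png",im);
lidover('pics/s12.png','pics/e12.png',300,155,114,90,7)
im=env.read_camera("top");cv2.imwrite("pics/t12.png",im)
im=np.clip((im/255.)**.6*255,0,255).astype(np.uint8)
crop(im,"pics/d12.png",370,160,120,130,5)
E
```

```text
t 15.82 shift [ 0.3 -0.2  7.5] rz 0.0 tilt z [ 3.e-04 -1.e-04 -1.e+00] q6 -0.67 F [-0.5  0.1 -5.9] gap 0.133
```

View pics/e12.png

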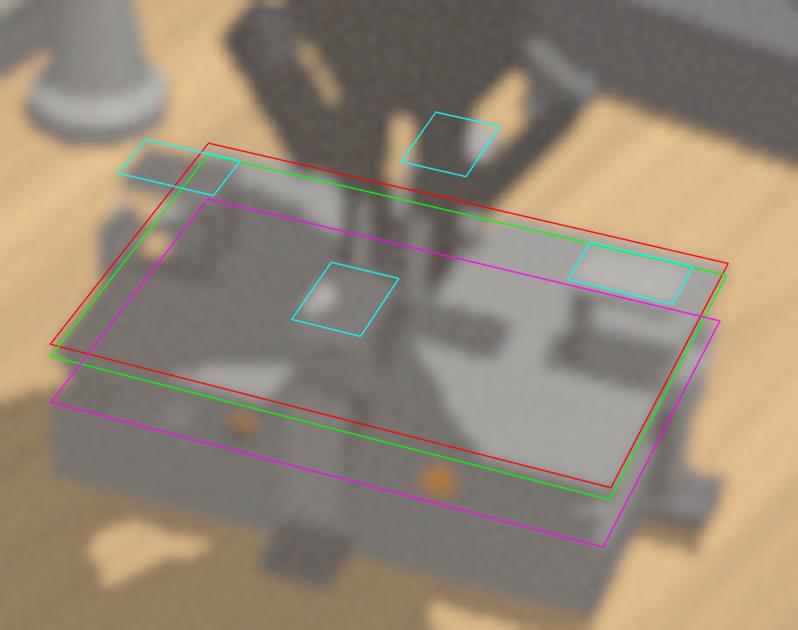

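View pics/d12.png

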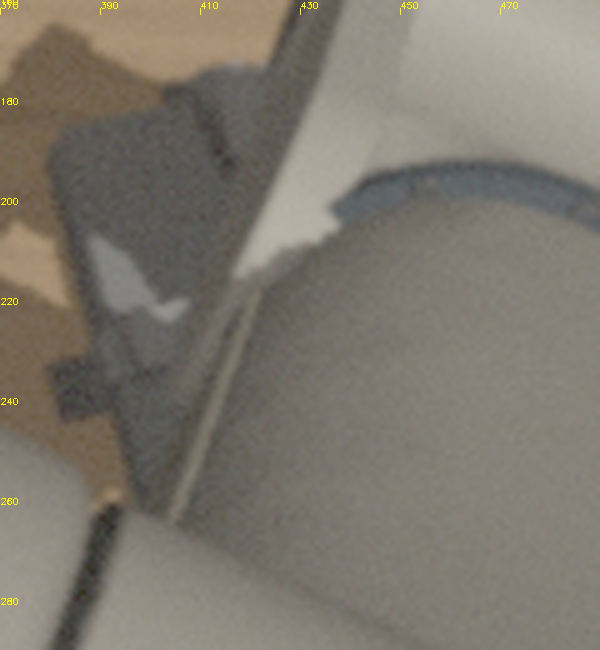

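Aligned in both views. I'll lower the skirt into the case while watching the force.

Emit:
move_arm(
  rows=[
    {"tx":0.3,"ty":0,"tz":3,"rx":0,"ry":0,"rz":0,"fingers":0},
    {"tx":0,"ty":0,"tz":3,"rx":0,"ry":0,"rz":0,"fingers":0},
    {"tx":0,"ty":0,"tz":2,"rx":0,"ry":0,"rz":0,"fingers":0},
    {"tx":0,"ty":0,"tz":1,"rx":0,"ry":0,"rz":0,"fingers":0},
    {"tx":0,"ty":0,"tz":0,"rx":0,"ry":0,"rz":0,"fingers":0},
    {"tx":0,"ty":0,"tz":0,"rx":0,"ry":0,"rz":0,"fingers":0},
  ],
)

```text
time: 16.42
position: [0.5011, -0.231, 0.0623]
orientation: [0.993, 0.115, -0.0, -0.0]
ft_force: [0.1, -0.1, -6.7]
finger_gap: 0.132
```

Emit:
move_arm(
  rows=[
    {"tx":0,"ty":0,"tz":1.5,"rx":0,"ry":0,"rz":0,"fingers":0},
    {"tx":0,"ty":0,"tz":1.5,"rx":0,"ry":0,"rz":0,"fingers":0},
    {"tx":0,"ty":0,"tz":0,"rx":0,"ry":0,"rz":0,"fingers":0},
    {"tx":0,"ty":0,"tz":0,"rx":0,"ry":0,"rz":0,"fingers":0},
  ],
)

```text
time: 16.75
position: [0.5011, -0.231, 0.0593]
orientation: [0.993, 0.115, -0.0, -0.0]
ft_force: [-0.7, -0.1, -5.7]
finger_gap: 0.133
```

Emit:
move_arm(
  rows=[
    {"tx":0,"ty":0,"tz":1.5,"rx":0,"ry":0,"rz":0,"fingers":0},
    {"tx":0,"ty":0,"tz":1.5,"rx":0,"ry":0,"rz":0,"fingers":0},
    {"tx":0,"ty":0,"tz":0,"rx":0,"ry":0,"rz":0,"fingers":0},
    {"tx":0,"ty":0,"tz":0,"rx":0,"ry":0,"rz":0,"fingers":0},
  ],
)

```text
time: 17.08
position: [0.5011, -0.231, 0.0563]
orientation: [0.993, 0.115, -0.0, -0.0]
ft_force: [0.2, -0.6, -6.2]
finger_gap: 0.133
```

Emit:
move_arm(
  rows=[
    {"tx":0,"ty":0,"tz":1,"rx":0,"ry":0,"rz":0,"fingers":0},
    {"tx":0,"ty":0,"tz":1,"rx":0,"ry":0,"rz":0,"fingers":0},
    {"tx":0,"ty":0,"tz":0,"rx":0,"ry":0,"rz":0,"fingers":0},
    {"tx":0,"ty":0,"tz":0,"rx":0,"ry":0,"rz":0,"fingers":0},
  ],
)

```text
time: 17.42
position: [0.5011, -0.231, 0.0543]
orientation: [0.993, 0.115, -0.0, -0.0]
ft_force: [0.6, -1.0, -6.8]
finger_gap: 0.135
```

Still no contact, with seating expected at TCP z of about 0.052 or below.

Emit:
move_arm(
  rows=[
    {"tx":0,"ty":0,"tz":1,"rx":0,"ry":0,"rz":0,"fingers":0},
    {"tx":0,"ty":0,"tz":0.5,"rx":0,"ry":0,"rz":0,"fingers":0},
    {"tx":0,"ty":0,"tz":0,"rx":0,"ry":0,"rz":0,"fingers":0},
    {"tx":0,"ty":0,"tz":0,"rx":0,"ry":0,"rz":0,"fingers":0},
  ],
)

```text
time: 17.75
position: [0.5011, -0.231, 0.0528]
orientation: [0.993, 0.115, -0.0, -0.0]
ft_force: [-0.2, -0.4, -6.5]
finger_gap: 0.131
```

Emit:
move_arm(
  rows=[
    {"tx":0,"ty":0,"tz":0.7,"rx":0,"ry":0,"rz":0,"fingers":0},
    {"tx":0,"ty":0,"tz":0,"rx":0,"ry":0,"rz":0,"fingers":0},
    {"tx":0,"ty":0,"tz":0,"rx":0,"ry":0,"rz":0,"fingers":0},
  ],
)

```text
time: 18.0
position: [0.5013, -0.2311, 0.0522]
orientation: [0.993, 0.115, 0.0, 0.0]
ft_force: [0.6, 0.4, -5.5]
finger_gap: 0.132
```

Emit:
move_arm(
  rows=[
    {"tx":0,"ty":0,"tz":0.7,"rx":0,"ry":0,"rz":0,"fingers":0},
    {"tx":0,"ty":0,"tz":0,"rx":0,"ry":0,"rz":0,"fingers":0},
    {"tx":0,"ty":0,"tz":0,"rx":0,"ry":0,"rz":0,"fingers":0},
  ],
)

```text
time: 18.25
position: [0.5013, -0.2311, 0.0519]
orientation: [0.993, 0.115, 0.0, 0.0]
ft_force: [-1.2, 1.3, 3.5]
finger_gap: 0.133
```

Emit:
move_arm(
  rows=[
    {"tx":0,"ty":0,"tz":0.5,"rx":0,"ry":0,"rz":0,"fingers":0},
    {"tx":0,"ty":0,"tz":0,"rx":0,"ry":0,"rz":0,"fingers":0},
    {"tx":0,"ty":0,"tz":0,"rx":0,"ry":0,"rz":0,"fingers":0},
  ],
)

```text
time: 18.5
position: [0.5013, -0.2311, 0.0516]
orientation: [0.993, 0.115, 0.0, 0.0]
ft_force: [-2.9, 1.2, 6.9]
finger_gap: 0.133
```

The lid seated at TCP z of about 0.052, as predicted, with the force turning positive. Releasing.

Emit:
move_arm(
  rows=[
    {"tx":0,"ty":0,"tz":0,"rx":0,"ry":0,"rz":0,"fingers":0.25},
    {"tx":0,"ty":0,"tz":0,"rx":0,"ry":0,"rz":0,"fingers":0.4},
    {"tx":0,"ty":0,"tz":0,"rx":0,"ry":0,"rz":0,"fingers":0.5},
    {"tx":0,"ty":0,"tz":-5,"rx":0,"ry":0,"rz":0,"fingers":0.5},
    {"tx":0,"ty":0,"tz":-20,"rx":0,"ry":0,"rz":0,"fingers":0.5},
    {"tx":0,"ty":0,"tz":-25,"rx":0,"ry":0,"rz":0,"fingers":0.5},
    {"tx":0,"ty":0,"tz":-25,"rx":0,"ry":0,"rz":0,"fingers":0.5},
    {"tx":0,"ty":0,"tz":-15,"rx":0,"ry":0,"rz":0,"fingers":0},
    {"tx":0,"ty":0,"tz":0,"rx":0,"ry":0,"rz":0,"fingers":0},
    {"tx":0,"ty":0,"tz":0,"rx":0,"ry":0,"rz":0,"fingers":0},
  ],
)

```text
time: 19.33
position: [0.5018, -0.2313, 0.142]
orientation: [0.993, 0.115, 0.001, 0.001]
ft_force: [0.3, 0.7, -1.1]
finger_gap: 0.079
```

```bash
python3 - <<'E'
from h import *
case=[.5013,-.2311,.2305]
for n,l in(("left",[0,.05]),("right",[0,-.05]),("front",[-.08,0]),("back",[.08,0])):
    t=wpt(case,[l],.10)[0]; go(t,case[2]+(0 if n in("left","right") else np.pi/2),n)
im=env.read_camera("side");cv2.imwrite("pics/s13.png",im)
im=np.clip((im/255.)**.6*255,0,255).astype(np.uint8)
crop(im,"pics/c13.png",300,155,114,90,7)
E
```

```text
left t 19.33 shift [ -0.5 -50.4  41.9] rz 0.1 tilt z [ 0.0021 -0.001  -1.    ] q6 -0.67 F [ 0.3  0.7 -1.1] gap 0.079
right t 19.33 shift [-0.6 49.6 42. ] rz 0.1 tilt z [ 0.0021 -0.001  -1.    ] q6 -0.67 F [ 0.3  0.7 -1.1] gap 0.079
front t 19.33 shift [-80.5  -0.5  41.8] rz -89.9 tilt z [ 0.0021 -0.001  -1.    ] q6 -0.67 F [ 0.3  0.7 -1.1] gap 0.079
back t 19.33 shift [79.5 -0.3 42.1] rz -89.9 tilt z [ 0.0021 -0.001  -1.    ] q6 -0.67 F [ 0.3  0.7 -1.1] gap 0.079
```

View pics/c13.png

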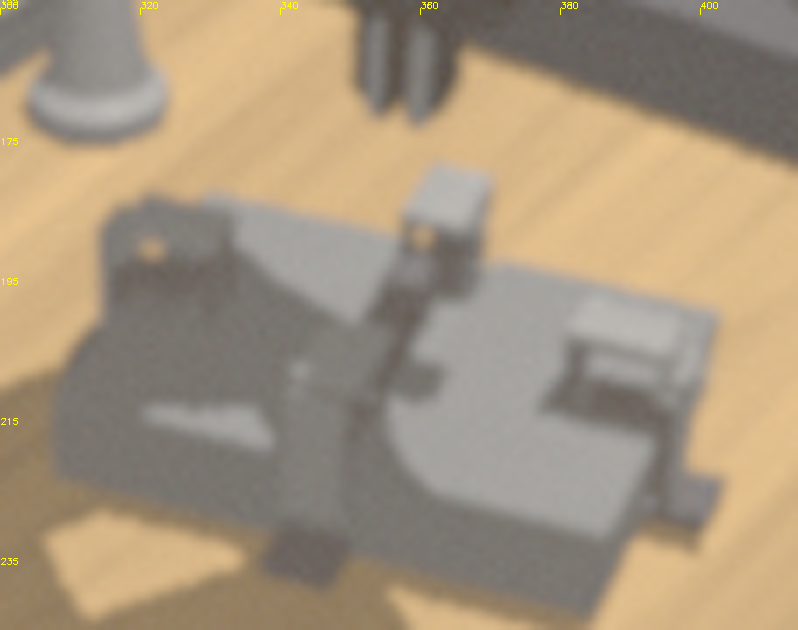

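The lid sits square on the rim with all four tabs up. Going to the left tab first, whose top is expected at z 0.080.

Emit:
move_arm(
  rows=[
    {"tx":0,"ty":-25,"tz":0,"rx":0,"ry":0,"rz":0,"fingers":0},
    {"tx":0,"ty":-25,"tz":10,"rx":0,"ry":0,"rz":0,"fingers":0},
    {"tx":0,"ty":0,"tz":18,"rx":0,"ry":0,"rz":0,"fingers":0},
    {"tx":0,"ty":0,"tz":18,"rx":0,"ry":0,"rz":0,"fingers":0},
    {"tx":0,"ty":0,"tz":10,"rx":0,"ry":0,"rz":0,"fingers":0},
    {"tx":0,"ty":0,"tz":0,"rx":0,"ry":0,"rz":0,"fingers":0},
    {"tx":0,"ty":0,"tz":0,"rx":0,"ry":0,"rz":0,"fingers":0},
    {"tx":0,"ty":0,"tz":0,"rx":0,"ry":0,"rz":0,"fingers":0},
  ],
)

```text
time: 20.05
position: [0.49, -0.1827, 0.0852]
orientation: [0.993, 0.115, 0.0, 0.0]
ft_force: [-0.2, 0.2, -0.2]
finger_gap: 0.003
```

```bash
cat > g.py <<'E'
from h import *
import sys
case=[.5013,-.2311,.2305]
P={"left":[0,.05],"right":[0,-.05],"front":[-.08,0],"back":[.08,0]}
n=sys.argv[1]; go(wpt(case,[P[n]],.080)[0],case[2]+(0 if n in("left","right") else np.pi/2),n)
if len(sys.argv)>2:
    im=env.read_camera("side");im=np.clip((im/255.)**.6*255,0,255).astype(np.uint8);crop(im,f"pics/{sys.argv[2]}.png",300,140,114,105,6)
E
python3 g.py left p1
```

```text
left t 20.05 shift [-0.  -0.3  5.2] rz 0.0 tilt z [ 0. -0. -1.] q6 -0.59 F [-0.2  0.2 -0.2] gap 0.003
```

View pics/p1.png

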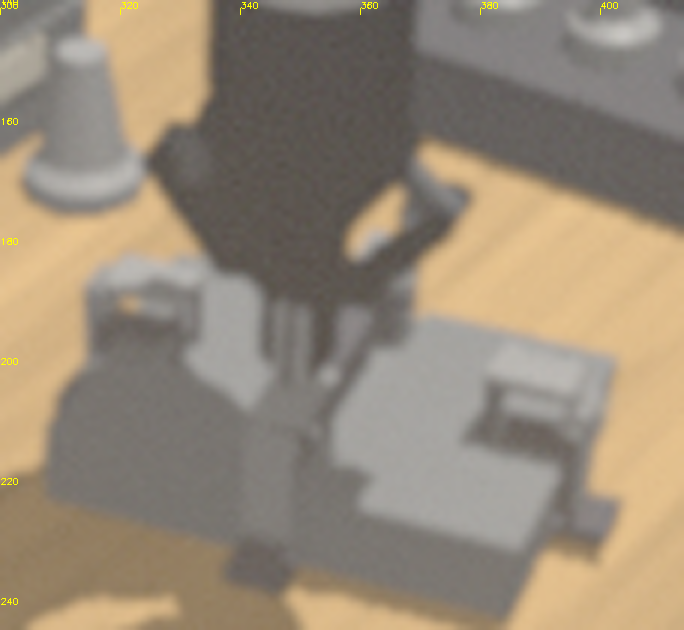

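Fingers are centred over the left tab. Pressing.

Emit:
move_arm(
  rows=[
    {"tx":0,"ty":0,"tz":4,"rx":0,"ry":0,"rz":0,"fingers":0},
    {"tx":0,"ty":0,"tz":3,"rx":0,"ry":0,"rz":0,"fingers":0},
    {"tx":0,"ty":0,"tz":2,"rx":0,"ry":0,"rz":0,"fingers":0},
    {"tx":0,"ty":0,"tz":2,"rx":0,"ry":0,"rz":0,"fingers":0},
    {"tx":0,"ty":0,"tz":1,"rx":0,"ry":0,"rz":0,"fingers":0},
    {"tx":0,"ty":0,"tz":0,"rx":0,"ry":0,"rz":0,"fingers":0},
  ],
)

```text
time: 20.6
position: [0.4904, -0.1828, 0.0735]
orientation: [0.993, 0.115, 0.001, 0.0]
ft_force: [-0.1, -1.5, 6.3]
finger_gap: -0.002
```

Emit:
move_arm(
  rows=[
    {"tx":0,"ty":0,"tz":1,"rx":0,"ry":0,"rz":0,"fingers":0},
    {"tx":0,"ty":0,"tz":1,"rx":0,"ry":0,"rz":0,"fingers":0},
    {"tx":0,"ty":0,"tz":0,"rx":0,"ry":0,"rz":0,"fingers":0},
  ],
)

```text
time: 20.85
position: [0.4904, -0.1828, 0.0716]
orientation: [0.993, 0.115, 0.001, 0.0]
ft_force: [0.5, -1.6, 6.1]
finger_gap: 0.004
```

Emit:
move_arm(
  rows=[
    {"tx":0,"ty":0,"tz":1,"rx":0,"ry":0,"rz":0,"fingers":0},
    {"tx":0,"ty":0,"tz":1,"rx":0,"ry":0,"rz":0,"fingers":0},
    {"tx":0,"ty":0,"tz":0,"rx":0,"ry":0,"rz":0,"fingers":0},
  ],
)

```text
time: 21.1
position: [0.4904, -0.1828, 0.0697]
orientation: [0.993, 0.115, 0.001, 0.0]
ft_force: [0.1, -0.8, 7.4]
finger_gap: 0.002
```

Emit:
move_arm(
  rows=[
    {"tx":0,"ty":0,"tz":1,"rx":0,"ry":0,"rz":0,"fingers":0},
    {"tx":0,"ty":0,"tz":0,"rx":0,"ry":0,"rz":0,"fingers":0},
  ],
)

```text
time: 21.27
position: [0.4904, -0.1828, 0.0685]
orientation: [0.993, 0.115, 0.001, 0.0]
ft_force: [1.9, -0.8, 2.6]
finger_gap: 0.003
```

Emit:
move_arm(
  rows=[
    {"tx":0,"ty":0,"tz":1,"rx":0,"ry":0,"rz":0,"fingers":0},
    {"tx":0,"ty":0,"tz":0,"rx":0,"ry":0,"rz":0,"fingers":0},
  ],
)

```text
time: 21.43
position: [0.4903, -0.1827, 0.0672]
orientation: [0.993, 0.115, 0.001, 0.0]
ft_force: [2.5, -2.5, 5.1]
finger_gap: 0.002
```

Emit:
move_arm(
  rows=[
    {"tx":0,"ty":0,"tz":1,"rx":0,"ry":0,"rz":0,"fingers":0},
    {"tx":0,"ty":0,"tz":0,"rx":0,"ry":0,"rz":0,"fingers":0},
  ],
)

```text
time: 21.6
position: [0.4903, -0.1828, 0.0662]
orientation: [0.993, 0.115, 0.001, 0.0]
ft_force: [2.4, -1.8, 4.6]
finger_gap: 0.002
```

Emit:
move_arm(
  rows=[
    {"tx":0,"ty":0,"tz":1,"rx":0,"ry":0,"rz":0,"fingers":0},
    {"tx":0,"ty":0,"tz":0,"rx":0,"ry":0,"rz":0,"fingers":0},
  ],
)

```text
time: 21.77
position: [0.4904, -0.1827, 0.0652]
orientation: [0.993, 0.115, 0.001, 0.0]
ft_force: [1.6, -3.5, 4.1]
finger_gap: 0.0
```

Emit:
move_arm(
  rows=[
    {"tx":0,"ty":0,"tz":1,"rx":0,"ry":0,"rz":0,"fingers":0},
    {"tx":0,"ty":0,"tz":0,"rx":0,"ry":0,"rz":0,"fingers":0},
  ],
)

```text
time: 21.93
position: [0.4903, -0.1827, 0.0641]
orientation: [0.993, 0.115, 0.001, 0.0]
ft_force: [2.7, -2.6, 4.3]
finger_gap: 0.003
```

Emit:
move_arm(
  rows=[
    {"tx":0,"ty":0,"tz":1,"rx":0,"ry":0,"rz":0,"fingers":0},
    {"tx":0,"ty":0,"tz":0,"rx":0,"ry":0,"rz":0,"fingers":0},
  ],
)

```text
time: 22.1
position: [0.4902, -0.1826, 0.0631]
orientation: [0.993, 0.115, 0.0, 0.0]
ft_force: [2.8, -2.6, 4.2]
finger_gap: -0.002
```

Emit:
move_arm(
  rows=[
    {"tx":0,"ty":0,"tz":0.8,"rx":0,"ry":0,"rz":0,"fingers":0},
    {"tx":0,"ty":0,"tz":0,"rx":0,"ry":0,"rz":0,"fingers":0},
  ],
)

```text
time: 22.27
position: [0.4897, -0.1823, 0.0621]
orientation: [0.993, 0.115, 0.0, -0.0]
ft_force: [1.8, -0.4, 4.0]
finger_gap: -0.0
```

Emit:
move_arm(
  rows=[
    {"tx":0,"ty":0,"tz":0.8,"rx":0,"ry":0,"rz":0,"fingers":0},
    {"tx":0,"ty":0,"tz":0,"rx":0,"ry":0,"rz":0,"fingers":0},
  ],
)

```text
time: 22.43
position: [0.4896, -0.1822, 0.0612]
orientation: [0.993, 0.115, -0.0, -0.0]
ft_force: [2.6, -0.3, 4.4]
finger_gap: 0.003
```

Emit:
move_arm(
  rows=[
    {"tx":0,"ty":0,"tz":0.8,"rx":0,"ry":0,"rz":0,"fingers":0},
    {"tx":0,"ty":0,"tz":0,"rx":0,"ry":0,"rz":0,"fingers":0},
  ],
)

```text
time: 22.6
position: [0.4896, -0.1823, 0.0607]
orientation: [0.993, 0.115, -0.0, -0.0]
ft_force: [1.4, -0.7, 7.7]
finger_gap: 0.001
```

Emit:
move_arm(
  rows=[
    {"tx":0,"ty":0,"tz":0.8,"rx":0,"ry":0,"rz":0,"fingers":0},
    {"tx":0,"ty":0,"tz":0,"rx":0,"ry":0,"rz":0,"fingers":0},
  ],
)

```text
time: 22.77
position: [0.4897, -0.1823, 0.0604]
orientation: [0.993, 0.115, -0.0, -0.0]
ft_force: [0.2, -0.2, 15.7]
finger_gap: -0.002
```

```bash
python3 g.py left p2
```

```text
left t 22.77 shift [  0.2   0.2 -19.6] rz 0.0 tilt z [-1.e-04  2.e-04 -1.e+00] q6 -0.59 F [ 0.2 -0.2 15.7] gap -0.002
```

View pics/p2.png

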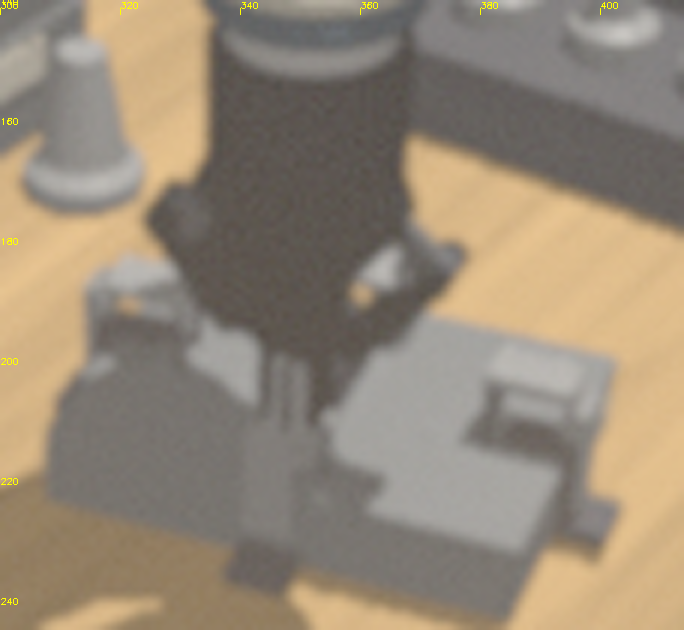

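The force history reads as follows: the ramp at 8–10 mm, sliding along the nose, side load released at about 17.9 mm (the click), then the solid ledge at 19.4 mm. I'll lift off and check that the tab stays down.

Emit:
move_arm(
  rows=[
    {"tx":0,"ty":0,"tz":-3,"rx":0,"ry":0,"rz":0,"fingers":0},
    {"tx":0,"ty":0,"tz":-15,"rx":0,"ry":0,"rz":0,"fingers":0},
    {"tx":0,"ty":0,"tz":-20,"rx":0,"ry":0,"rz":0,"fingers":0},
    {"tx":0,"ty":20,"tz":-5,"rx":0,"ry":0,"rz":0,"fingers":0},
    {"tx":0,"ty":30,"tz":0,"rx":0,"ry":0,"rz":0,"fingers":0},
    {"tx":0,"ty":30,"tz":0,"rx":0,"ry":0,"rz":0,"fingers":0},
    {"tx":0,"ty":20,"tz":0,"rx":0,"ry":0,"rz":0,"fingers":0},
    {"tx":0,"ty":0,"tz":8,"rx":0,"ry":0,"rz":0,"fingers":0},
    {"tx":0,"ty":0,"tz":0,"rx":0,"ry":0,"rz":0,"fingers":0},
    {"tx":0,"ty":0,"tz":0,"rx":0,"ry":0,"rz":0,"fingers":0},
  ],
)

```text
time: 23.65
position: [0.5108, -0.2784, 0.0934]
orientation: [0.993, 0.115, -0.002, -0.001]
ft_force: [-0.2, 0.2, 0.2]
finger_gap: -0.0
```

```bash
python3 g.py right p3
```

```text
right t 23.65 shift [ 1.5  1.8 13.4] rz 0.0 tilt z [-0.0036  0.0023 -1.    ] q6 -0.73 F [-0.2  0.2  0.2] gap -0.0
```

View pics/p3.png

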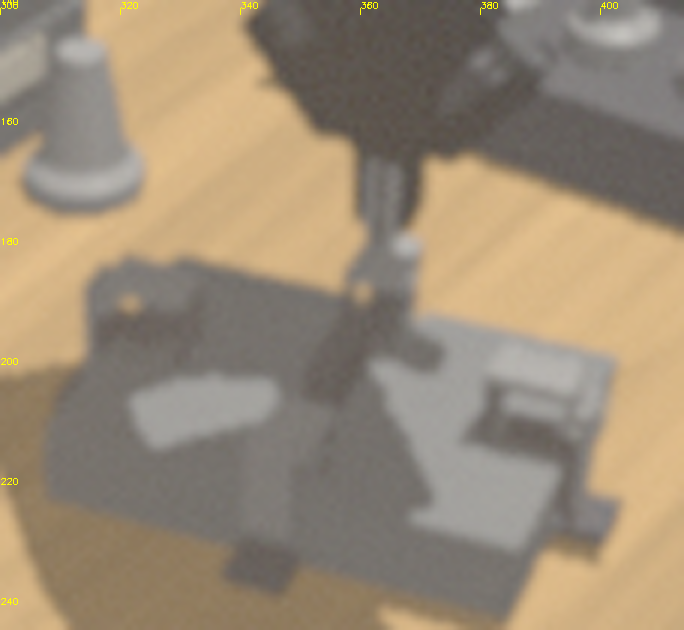

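The left tab now lies low: nothing stands up near (350,205) any more. Right tab next.

Emit:
move_arm(
  rows=[
    {"tx":0.5,"ty":1,"tz":6,"rx":0,"ry":0,"rz":0,"fingers":0},
    {"tx":0,"ty":0,"tz":2,"rx":0,"ry":0,"rz":0,"fingers":0},
    {"tx":0,"ty":0,"tz":0,"rx":0,"ry":0,"rz":0,"fingers":0},
    {"tx":0,"ty":0,"tz":0,"rx":0,"ry":0,"rz":0,"fingers":0},
  ],
)

```text
time: 24.03
position: [0.5132, -0.2801, 0.0866]
orientation: [0.993, 0.116, -0.0, -0.0]
ft_force: [0.3, 0.7, -0.1]
finger_gap: -0.003
```

```bash
python3 g.py right
```

```text
right t 24.03 shift [-0.4 -0.4  6.6] rz 0.1 tilt z [-5.e-04  3.e-04 -1.e+00] q6 -0.73 F [ 0.3  0.7 -0.1] gap -0.003
```

Emit:
move_arm(
  rows=[
    {"tx":0,"ty":0,"tz":5,"rx":0,"ry":0,"rz":0,"fingers":0},
    {"tx":0,"ty":0,"tz":4,"rx":0,"ry":0,"rz":0,"fingers":0},
    {"tx":0,"ty":0,"tz":2,"rx":0,"ry":0,"rz":0,"fingers":0},
    {"tx":0,"ty":0,"tz":2,"rx":0,"ry":0,"rz":0,"fingers":0},
    {"tx":0,"ty":0,"tz":0,"rx":0,"ry":0,"rz":0,"fingers":0},
  ],
)

```text
time: 24.45
position: [0.5136, -0.2806, 0.0736]
orientation: [0.993, 0.115, 0.0, 0.0]
ft_force: [1.2, 0.7, 2.8]
finger_gap: 0.001
```

Emit:
move_arm(
  rows=[
    {"tx":0,"ty":0,"tz":1,"rx":0,"ry":0,"rz":0,"fingers":0},
    {"tx":0,"ty":0,"tz":1,"rx":0,"ry":0,"rz":0,"fingers":0},
    {"tx":0,"ty":0,"tz":0,"rx":0,"ry":0,"rz":0,"fingers":0},
  ],
)

```text
time: 24.7
position: [0.5136, -0.2806, 0.0718]
orientation: [0.993, 0.115, 0.0, 0.0]
ft_force: [1.5, -0.0, 2.7]
finger_gap: -0.001
```

Emit:
move_arm(
  rows=[
    {"tx":0,"ty":0,"tz":1,"rx":0,"ry":0,"rz":0,"fingers":0},
    {"tx":0,"ty":0,"tz":1,"rx":0,"ry":0,"rz":0,"fingers":0},
    {"tx":0,"ty":0,"tz":0,"rx":0,"ry":0,"rz":0,"fingers":0},
  ],
)

```text
time: 24.95
position: [0.5135, -0.2806, 0.0697]
orientation: [0.993, 0.115, 0.0, 0.0]
ft_force: [1.4, 0.5, 3.1]
finger_gap: 0.002
```

Emit:
move_arm(
  rows=[
    {"tx":0,"ty":0,"tz":1,"rx":0,"ry":0,"rz":0,"fingers":0},
    {"tx":0,"ty":0,"tz":1,"rx":0,"ry":0,"rz":0,"fingers":0},
    {"tx":0,"ty":0,"tz":0,"rx":0,"ry":0,"rz":0,"fingers":0},
  ],
)

```text
time: 25.2
position: [0.5134, -0.2806, 0.0677]
orientation: [0.993, 0.115, 0.0, 0.0]
ft_force: [2.7, 1.3, 3.5]
finger_gap: 0.002
```

Emit:
move_arm(
  rows=[
    {"tx":0,"ty":0,"tz":1,"rx":0,"ry":0,"rz":0,"fingers":0},
    {"tx":0,"ty":0,"tz":0.5,"rx":0,"ry":0,"rz":0,"fingers":0},
    {"tx":0,"ty":0,"tz":0,"rx":0,"ry":0,"rz":0,"fingers":0},
  ],
)

```text
time: 25.45
position: [0.5135, -0.2806, 0.0665]
orientation: [0.993, 0.115, 0.0, 0.0]
ft_force: [1.7, 1.2, 6.5]
finger_gap: -0.003
```

Emit:
move_arm(
  rows=[
    {"tx":0,"ty":0,"tz":1,"rx":0,"ry":0,"rz":0,"fingers":0},
    {"tx":0,"ty":0,"tz":0,"rx":0,"ry":0,"rz":0,"fingers":0},
  ],
)

```text
time: 25.62
position: [0.5134, -0.2806, 0.0656]
orientation: [0.993, 0.115, 0.0, 0.0]
ft_force: [0.2, 0.8, 6.8]
finger_gap: -0.005
```

Emit:
move_arm(
  rows=[
    {"tx":0,"ty":0,"tz":1,"rx":0,"ry":0,"rz":0,"fingers":0},
    {"tx":0,"ty":0,"tz":0,"rx":0,"ry":0,"rz":0,"fingers":0},
  ],
)

```text
time: 25.78
position: [0.5134, -0.2806, 0.0646]
orientation: [0.993, 0.115, 0.0, 0.0]
ft_force: [1.2, 1.2, 7.7]
finger_gap: -0.0
```

Emit:
move_arm(
  rows=[
    {"tx":0,"ty":0,"tz":1,"rx":0,"ry":0,"rz":0,"fingers":0},
    {"tx":0,"ty":0,"tz":0,"rx":0,"ry":0,"rz":0,"fingers":0},
  ],
)

```text
time: 25.95
position: [0.5134, -0.2806, 0.0636]
orientation: [0.993, 0.115, 0.0, 0.0]
ft_force: [0.0, 1.0, 8.5]
finger_gap: 0.0
```

Emit:
move_arm(
  rows=[
    {"tx":0,"ty":0,"tz":1,"rx":0,"ry":0,"rz":0,"fingers":0},
    {"tx":0,"ty":0,"tz":0,"rx":0,"ry":0,"rz":0,"fingers":0},
  ],
)

```text
time: 26.12
position: [0.5134, -0.2806, 0.0627]
orientation: [0.993, 0.115, 0.0, 0.0]
ft_force: [0.6, 0.4, 8.3]
finger_gap: -0.002
```

Emit:
move_arm(
  rows=[
    {"tx":0,"ty":0,"tz":1,"rx":0,"ry":0,"rz":0,"fingers":0},
    {"tx":0,"ty":0,"tz":0,"rx":0,"ry":0,"rz":0,"fingers":0},
  ],
)

```text
time: 26.28
position: [0.5134, -0.2806, 0.0616]
orientation: [0.993, 0.115, 0.0, 0.0]
ft_force: [2.1, 0.8, 3.4]
finger_gap: -0.002
```

Emit:
move_arm(
  rows=[
    {"tx":0,"ty":0,"tz":1,"rx":0,"ry":0,"rz":0,"fingers":0},
    {"tx":0,"ty":0,"tz":0,"rx":0,"ry":0,"rz":0,"fingers":0},
  ],
)

```text
time: 26.45
position: [0.5134, -0.2806, 0.0604]
orientation: [0.993, 0.115, 0.0, 0.0]
ft_force: [1.5, 1.5, 4.7]
finger_gap: 0.0
```

Emit:
move_arm(
  rows=[
    {"tx":0,"ty":0,"tz":1,"rx":0,"ry":0,"rz":0,"fingers":0},
    {"tx":0,"ty":0,"tz":1,"rx":0,"ry":0,"rz":0,"fingers":0},
    {"tx":0,"ty":0,"tz":0,"rx":0,"ry":0,"rz":0,"fingers":0},
  ],
)

```text
time: 26.7
position: [0.5134, -0.2806, 0.0583]
orientation: [0.993, 0.115, 0.0, 0.0]
ft_force: [2.0, 0.5, 4.8]
finger_gap: 0.002
```

Emit:
move_arm(
  rows=[
    {"tx":0,"ty":0,"tz":1,"rx":0,"ry":0,"rz":0,"fingers":0},
    {"tx":0,"ty":0,"tz":0.5,"rx":0,"ry":0,"rz":0,"fingers":0},
    {"tx":0,"ty":0,"tz":0,"rx":0,"ry":0,"rz":0,"fingers":0},
  ],
)

```text
time: 26.95
position: [0.5134, -0.2806, 0.0568]
orientation: [0.993, 0.115, 0.0, 0.0]
ft_force: [1.9, 0.8, 5.3]
finger_gap: -0.002
```

Emit:
move_arm(
  rows=[
    {"tx":0,"ty":0,"tz":0.8,"rx":0,"ry":0,"rz":0,"fingers":0},
    {"tx":0,"ty":0,"tz":0,"rx":0,"ry":0,"rz":0,"fingers":0},
  ],
)

```text
time: 27.12
position: [0.5134, -0.2806, 0.056]
orientation: [0.993, 0.115, 0.0, 0.0]
ft_force: [2.4, 0.6, 4.9]
finger_gap: 0.002
```

Emit:
move_arm(
  rows=[
    {"tx":0,"ty":0,"tz":0.8,"rx":0,"ry":0,"rz":0,"fingers":0},
    {"tx":0,"ty":0,"tz":0,"rx":0,"ry":0,"rz":0,"fingers":0},
  ],
)

```text
time: 27.28
position: [0.5134, -0.2806, 0.0553]
orientation: [0.993, 0.115, 0.0, 0.0]
ft_force: [1.0, 0.8, 4.7]
finger_gap: 0.001
```

Emit:
move_arm(
  rows=[
    {"tx":0,"ty":0,"tz":0.8,"rx":0,"ry":0,"rz":0,"fingers":0},
    {"tx":0,"ty":0,"tz":0,"rx":0,"ry":0,"rz":0,"fingers":0},
  ],
)

```text
time: 27.45
position: [0.5134, -0.2806, 0.0544]
orientation: [0.993, 0.115, 0.0, 0.0]
ft_force: [1.5, -0.1, 3.9]
finger_gap: -0.002
```

Depth is now 25.6 mm and the force has started to drop. A few more half-millimetre steps to the ledge.

Emit:
move_arm(
  rows=[
    {"tx":0,"ty":0,"tz":0.7,"rx":0,"ry":0,"rz":0,"fingers":0},
    {"tx":0,"ty":0,"tz":0,"rx":0,"ry":0,"rz":0,"fingers":0},
  ],
)

```text
time: 27.62
position: [0.5134, -0.2806, 0.0536]
orientation: [0.993, 0.115, 0.0, 0.0]
ft_force: [1.6, -0.1, 4.7]
finger_gap: 0.001
```

Emit:
move_arm(
  rows=[
    {"tx":0,"ty":0,"tz":0.6,"rx":0,"ry":0,"rz":0,"fingers":0},
    {"tx":0,"ty":0,"tz":0,"rx":0,"ry":0,"rz":0,"fingers":0},
  ],
)

```text
time: 27.78
position: [0.5134, -0.2806, 0.0533]
orientation: [0.993, 0.115, 0.0, 0.0]
ft_force: [1.2, 0.7, 7.2]
finger_gap: 0.001
```

Emit:
move_arm(
  rows=[
    {"tx":0,"ty":0,"tz":0.4,"rx":0,"ry":0,"rz":0,"fingers":0},
    {"tx":0,"ty":0,"tz":0,"rx":0,"ry":0,"rz":0,"fingers":0},
  ],
)

```text
time: 27.95
position: [0.5134, -0.2806, 0.0531]
orientation: [0.993, 0.115, 0.0, 0.0]
ft_force: [-0.1, 0.4, 9.9]
finger_gap: -0.002
```

The ledge is solid at 26.8 mm. Lifting off and moving to the front tab with a quarter turn.

Emit:
move_arm(
  rows=[
    {"tx":0,"ty":0,"tz":-5,"rx":0,"ry":0,"rz":0,"fingers":0},
    {"tx":0,"ty":0,"tz":-20,"rx":0,"ry":0,"rz":0,"fingers":0},
    {"tx":0,"ty":0,"tz":-25,"rx":0,"ry":0,"rz":0,"fingers":0},
    {"tx":-20,"ty":-12.5,"tz":-5,"rx":0,"ry":0,"rz":0,"fingers":0},
    {"tx":-20,"ty":-12.5,"tz":0,"rx":0,"ry":0,"rz":0,"fingers":0},
    {"tx":-20,"ty":-12.5,"tz":0,"rx":0,"ry":0,"rz":0,"fingers":0},
    {"tx":-20,"ty":-12.5,"tz":0,"rx":0,"ry":0,"rz":0,"fingers":0},
    {"tx":0,"ty":0,"tz":0,"rx":0,"ry":0,"rz":7,"fingers":0},
    {"tx":0,"ty":0,"tz":0,"rx":0,"ry":0,"rz":7,"fingers":0},
    {"tx":0,"ty":0,"tz":0,"rx":0,"ry":0,"rz":7,"fingers":0},
  ],
)

```text
time: 28.78
position: [0.4227, -0.2498, 0.1074]
orientation: [0.998, -0.071, -0.001, -0.0]
ft_force: [0.4, -0.4, 0.0]
finger_gap: -0.002
```

Emit:
move_arm(
  rows=[
    {"tx":0,"ty":0,"tz":0,"rx":0,"ry":0,"rz":7,"fingers":0},
    {"tx":0,"ty":0,"tz":0,"rx":0,"ry":0,"rz":7,"fingers":0},
    {"tx":0,"ty":0,"tz":0,"rx":0,"ry":0,"rz":7,"fingers":0},
    {"tx":0,"ty":0,"tz":0,"rx":0,"ry":0,"rz":7,"fingers":0},
    {"tx":0,"ty":0,"tz":0,"rx":0,"ry":0,"rz":7,"fingers":0},
    {"tx":0,"ty":0,"tz":0,"rx":0,"ry":0,"rz":7,"fingers":0},
    {"tx":0,"ty":0,"tz":0,"rx":0,"ry":0,"rz":7,"fingers":0},
    {"tx":0,"ty":0,"tz":0,"rx":0,"ry":0,"rz":7,"fingers":0},
    {"tx":0,"ty":0,"tz":0,"rx":0,"ry":0,"rz":7,"fingers":0},
    {"tx":0,"ty":0,"tz":0,"rx":0,"ry":0,"rz":6,"fingers":0},
  ],
)

```text
time: 29.62
position: [0.423, -0.2498, 0.1072]
orientation: [0.782, -0.623, -0.001, 0.0]
ft_force: [0.5, -0.1, 0.1]
finger_gap: -0.001
```

```bash
python3 g.py front p4
```

```text
front t 29.62 shift [-0.3 -0.6 27.2] rz -0.3 tilt z [-2.e-03  9.e-04 -1.e+00] q6 0.81 F [ 0.5 -0.1  0.1] gap -0.001
```

View pics/p4.png

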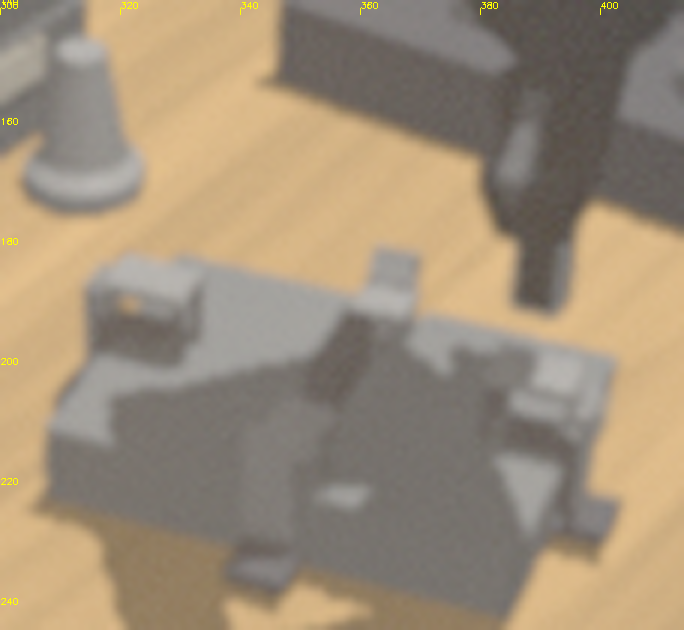

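The left tab (around 348,215) and right tab (around 363,190) are both down, and front and back are still up. Now the front tab.

Emit:
move_arm(
  rows=[
    {"tx":-0.3,"ty":-0.6,"tz":10,"rx":0,"ry":0,"rz":0,"fingers":0},
    {"tx":0,"ty":0,"tz":10,"rx":0,"ry":0,"rz":0,"fingers":0},
    {"tx":0,"ty":0,"tz":0,"rx":0,"ry":0,"rz":0,"fingers":0},
    {"tx":0,"ty":0,"tz":0,"rx":0,"ry":0,"rz":0,"fingers":0},
    {"tx":0,"ty":0,"tz":0,"rx":0,"ry":0,"rz":0,"fingers":0},
  ],
)

```text
time: 30.08
position: [0.4242, -0.2497, 0.0872]
orientation: [0.784, -0.62, -0.001, 0.0]
ft_force: [0.1, 0.5, 0.1]
finger_gap: 0.002
```

```bash
python3 g.py front
```

```text
front t 30.08 shift [-0.4  0.7  7.2] rz 0.1 tilt z [-1.e-03  6.e-04 -1.e+00] q6 0.8 F [0.1 0.5 0.1] gap 0.002
```

Emit:
move_arm(
  rows=[
    {"tx":0,"ty":0,"tz":5,"rx":0,"ry":0,"rz":0,"fingers":0},
    {"tx":0,"ty":0,"tz":4,"rx":0,"ry":0,"rz":0,"fingers":0},
    {"tx":0,"ty":0,"tz":2,"rx":0,"ry":0,"rz":0,"fingers":0},
    {"tx":0,"ty":0,"tz":2,"rx":0,"ry":0,"rz":0,"fingers":0},
    {"tx":0,"ty":0,"tz":0,"rx":0,"ry":0,"rz":0,"fingers":0},
  ],
)

```text
time: 30.5
position: [0.4248, -0.25, 0.0746]
orientation: [0.784, -0.621, 0.0, -0.0]
ft_force: [0.6, -0.7, 2.4]
finger_gap: 0.001
```

Emit:
move_arm(
  rows=[
    {"tx":0,"ty":0,"tz":1,"rx":0,"ry":0,"rz":0,"fingers":0},
    {"tx":0,"ty":0,"tz":1,"rx":0,"ry":0,"rz":0,"fingers":0},
    {"tx":0,"ty":0,"tz":0,"rx":0,"ry":0,"rz":0,"fingers":0},
  ],
)

```text
time: 30.75
position: [0.4248, -0.25, 0.0727]
orientation: [0.784, -0.621, 0.0, -0.0]
ft_force: [1.7, -0.2, 2.9]
finger_gap: -0.001
```

Emit:
move_arm(
  rows=[
    {"tx":0,"ty":0,"tz":1,"rx":0,"ry":0,"rz":0,"fingers":0},
    {"tx":0,"ty":0,"tz":1,"rx":0,"ry":0,"rz":0,"fingers":0},
    {"tx":0,"ty":0,"tz":0,"rx":0,"ry":0,"rz":0,"fingers":0},
  ],
)

```text
time: 31.0
position: [0.4248, -0.25, 0.0707]
orientation: [0.784, -0.621, 0.0, -0.0]
ft_force: [1.2, -0.4, 3.3]
finger_gap: -0.002
```

Emit:
move_arm(
  rows=[
    {"tx":0,"ty":0,"tz":1,"rx":0,"ry":0,"rz":0,"fingers":0},
    {"tx":0,"ty":0,"tz":1,"rx":0,"ry":0,"rz":0,"fingers":0},
    {"tx":0,"ty":0,"tz":0,"rx":0,"ry":0,"rz":0,"fingers":0},
  ],
)

```text
time: 31.25
position: [0.4248, -0.25, 0.0689]
orientation: [0.784, -0.621, 0.0, -0.0]
ft_force: [1.4, -1.2, 6.5]
finger_gap: -0.001
```

Emit:
move_arm(
  rows=[
    {"tx":0,"ty":0,"tz":1,"rx":0,"ry":0,"rz":0,"fingers":0},
    {"tx":0,"ty":0,"tz":0,"rx":0,"ry":0,"rz":0,"fingers":0},
  ],
)

```text
time: 31.42
position: [0.4248, -0.25, 0.068]
orientation: [0.784, -0.621, 0.0, -0.0]
ft_force: [0.3, -0.5, 7.4]
finger_gap: 0.002
```

Emit:
move_arm(
  rows=[
    {"tx":0,"ty":0,"tz":1,"rx":0,"ry":0,"rz":0,"fingers":0},
    {"tx":0,"ty":0,"tz":0,"rx":0,"ry":0,"rz":0,"fingers":0},
  ],
)

```text
time: 31.58
position: [0.4248, -0.25, 0.067]
orientation: [0.784, -0.621, 0.0, -0.0]
ft_force: [0.9, -0.5, 6.9]
finger_gap: 0.002
```

Emit:
move_arm(
  rows=[
    {"tx":0,"ty":0,"tz":1,"rx":0,"ry":0,"rz":0,"fingers":0},
    {"tx":0,"ty":0,"tz":0,"rx":0,"ry":0,"rz":0,"fingers":0},
  ],
)

```text
time: 31.75
position: [0.4249, -0.25, 0.066]
orientation: [0.784, -0.621, 0.0, -0.0]
ft_force: [0.2, -0.2, 8.0]
finger_gap: -0.001
```

Emit:
move_arm(
  rows=[
    {"tx":0,"ty":0,"tz":1,"rx":0,"ry":0,"rz":0,"fingers":0},
    {"tx":0,"ty":0,"tz":0,"rx":0,"ry":0,"rz":0,"fingers":0},
  ],
)

```text
time: 31.92
position: [0.4248, -0.25, 0.0651]
orientation: [0.784, -0.621, 0.0, -0.0]
ft_force: [0.9, 0.7, 8.5]
finger_gap: 0.0
```

Emit:
move_arm(
  rows=[
    {"tx":0,"ty":0,"tz":1,"rx":0,"ry":0,"rz":0,"fingers":0},
    {"tx":0,"ty":0,"tz":0,"rx":0,"ry":0,"rz":0,"fingers":0},
  ],
)

```text
time: 32.08
position: [0.4249, -0.25, 0.0641]
orientation: [0.784, -0.621, 0.0, -0.0]
ft_force: [0.7, -0.4, 9.4]
finger_gap: -0.004
```

Emit:
move_arm(
  rows=[
    {"tx":0,"ty":0,"tz":1,"rx":0,"ry":0,"rz":0,"fingers":0},
    {"tx":0,"ty":0,"tz":0,"rx":0,"ry":0,"rz":0,"fingers":0},
  ],
)

```text
time: 32.25
position: [0.4248, -0.25, 0.0631]
orientation: [0.784, -0.621, 0.0, -0.0]
ft_force: [1.1, -0.4, 7.8]
finger_gap: 0.001
```

Emit:
move_arm(
  rows=[
    {"tx":0,"ty":0,"tz":1,"rx":0,"ry":0,"rz":0,"fingers":0},
    {"tx":0,"ty":0,"tz":0,"rx":0,"ry":0,"rz":0,"fingers":0},
  ],
)

```text
time: 32.42
position: [0.4249, -0.25, 0.0619]
orientation: [0.784, -0.621, 0.0, -0.0]
ft_force: [2.1, -0.6, 4.7]
finger_gap: 0.001
```

Emit:
move_arm(
  rows=[
    {"tx":0,"ty":0,"tz":1,"rx":0,"ry":0,"rz":0,"fingers":0},
    {"tx":0,"ty":0,"tz":0,"rx":0,"ry":0,"rz":0,"fingers":0},
  ],
)

```text
time: 32.58
position: [0.4248, -0.25, 0.0608]
orientation: [0.784, -0.621, 0.0, -0.0]
ft_force: [1.4, 0.1, 4.3]
finger_gap: 0.003
```

Emit:
move_arm(
  rows=[
    {"tx":0,"ty":0,"tz":1,"rx":0,"ry":0,"rz":0,"fingers":0},
    {"tx":0,"ty":0,"tz":1,"rx":0,"ry":0,"rz":0,"fingers":0},
    {"tx":0,"ty":0,"tz":0,"rx":0,"ry":0,"rz":0,"fingers":0},
  ],
)

```text
time: 32.83
position: [0.4248, -0.25, 0.0588]
orientation: [0.784, -0.621, 0.0, -0.0]
ft_force: [1.3, -1.3, 5.2]
finger_gap: 0.001
```

Emit:
move_arm(
  rows=[
    {"tx":0,"ty":0,"tz":1,"rx":0,"ry":0,"rz":0,"fingers":0},
    {"tx":0,"ty":0,"tz":0.5,"rx":0,"ry":0,"rz":0,"fingers":0},
    {"tx":0,"ty":0,"tz":0,"rx":0,"ry":0,"rz":0,"fingers":0},
  ],
)

```text
time: 33.08
position: [0.4249, -0.25, 0.0573]
orientation: [0.784, -0.621, 0.0, -0.0]
ft_force: [1.8, -1.0, 5.5]
finger_gap: 0.006
```

Emit:
move_arm(
  rows=[
    {"tx":0,"ty":0,"tz":0.8,"rx":0,"ry":0,"rz":0,"fingers":0},
    {"tx":0,"ty":0,"tz":0,"rx":0,"ry":0,"rz":0,"fingers":0},
  ],
)

```text
time: 33.25
position: [0.4247, -0.2499, 0.0565]
orientation: [0.784, -0.621, 0.0, -0.0]
ft_force: [0.6, -0.0, 1.0]
finger_gap: -0.001
```

Emit:
move_arm(
  rows=[
    {"tx":0,"ty":0,"tz":0.7,"rx":0,"ry":0,"rz":0,"fingers":0},
    {"tx":0,"ty":0,"tz":0,"rx":0,"ry":0,"rz":0,"fingers":0},
  ],
)

```text
time: 33.42
position: [0.4246, -0.2498, 0.0557]
orientation: [0.784, -0.621, 0.0, -0.0]
ft_force: [2.2, -0.5, 4.5]
finger_gap: 0.0
```

Emit:
move_arm(
  rows=[
    {"tx":0,"ty":0,"tz":0.7,"rx":0,"ry":0,"rz":0,"fingers":0},
    {"tx":0,"ty":0,"tz":0,"rx":0,"ry":0,"rz":0,"fingers":0},
  ],
)

```text
time: 33.58
position: [0.4246, -0.2499, 0.0549]
orientation: [0.784, -0.621, 0.0, -0.0]
ft_force: [1.4, -0.2, 4.4]
finger_gap: -0.003
```

The click came at 23.5 mm, where the force fell to 1 N. One small step to confirm the ledge.

Emit:
move_arm(
  rows=[
    {"tx":0,"ty":0,"tz":0.5,"rx":0,"ry":0,"rz":0,"fingers":0},
    {"tx":0,"ty":0,"tz":0,"rx":0,"ry":0,"rz":0,"fingers":0},
  ],
)

```text
time: 33.75
position: [0.4247, -0.2499, 0.0546]
orientation: [0.784, -0.621, 0.0, -0.0]
ft_force: [1.4, 0.5, 7.4]
finger_gap: 0.004
```

Emit:
move_arm(
  rows=[
    {"tx":0,"ty":0,"tz":0.4,"rx":0,"ry":0,"rz":0,"fingers":0},
    {"tx":0,"ty":0,"tz":0,"rx":0,"ry":0,"rz":0,"fingers":0},
  ],
)

```text
time: 33.92
position: [0.4247, -0.2499, 0.0545]
orientation: [0.784, -0.621, 0.0, -0.0]
ft_force: [0.0, -0.0, 11.8]
finger_gap: 0.003
```

Emit:
move_arm(
  rows=[
    {"tx":0,"ty":0,"tz":-5,"rx":0,"ry":0,"rz":0,"fingers":0},
    {"tx":0,"ty":0,"tz":-22,"rx":0,"ry":0,"rz":0,"fingers":0},
    {"tx":0,"ty":0,"tz":-25,"rx":0,"ry":0,"rz":0,"fingers":0},
    {"tx":0,"ty":-30,"tz":0,"rx":0,"ry":0,"rz":0,"fingers":0},
    {"tx":0,"ty":-35,"tz":0,"rx":0,"ry":0,"rz":0,"fingers":0},
    {"tx":0,"ty":-35,"tz":0,"rx":0,"ry":0,"rz":0,"fingers":0},
    {"tx":0,"ty":-35,"tz":0,"rx":0,"ry":0,"rz":0,"fingers":0},
    {"tx":0,"ty":-25,"tz":5,"rx":0,"ry":0,"rz":0,"fingers":0},
    {"tx":0,"ty":0,"tz":8,"rx":0,"ry":0,"rz":0,"fingers":0},
    {"tx":0,"ty":0,"tz":0,"rx":0,"ry":0,"rz":0,"fingers":0},
  ],
)

```text
time: 34.75
position: [0.5792, -0.2119, 0.0909]
orientation: [0.784, -0.62, -0.002, 0.001]
ft_force: [-1.4, 0.2, -0.7]
finger_gap: -0.001
```

```bash
python3 g.py back p5
```

```text
back t 34.75 shift [ 0.9  0.2 10.8] rz 0.1 tilt z [-0.0039  0.0014 -1.    ] q6 0.98 F [-1.4  0.2 -0.7] gap -0.001
```

View pics/p5.png

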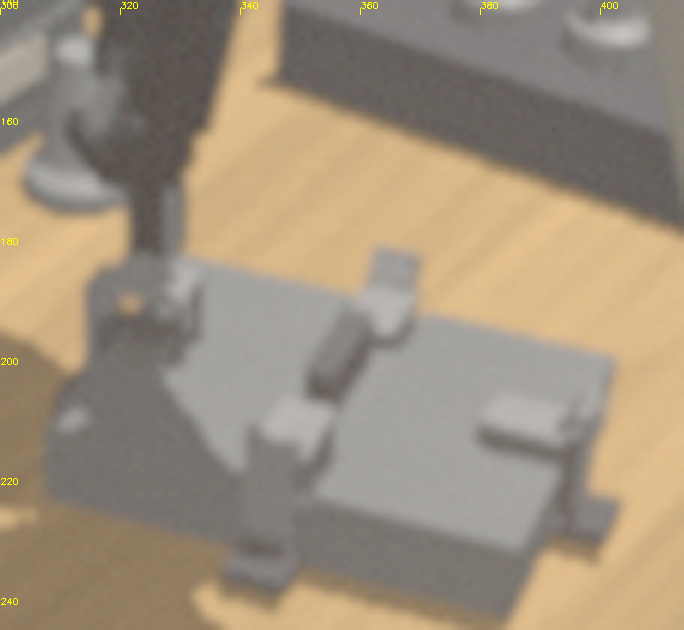

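Left, right and front are all down and holding, and the fingers are above the back tab. Pressing it.

Emit:
move_arm(
  rows=[
    {"tx":0,"ty":0,"tz":5,"rx":0,"ry":0,"rz":0,"fingers":0},
    {"tx":0,"ty":0,"tz":0,"rx":0,"ry":0,"rz":0,"fingers":0},
    {"tx":0,"ty":0,"tz":0,"rx":0,"ry":0,"rz":0,"fingers":0},
    {"tx":0,"ty":0,"tz":0,"rx":0,"ry":0,"rz":0,"fingers":0},
  ],
)

```text
time: 35.13
position: [0.5797, -0.2135, 0.0884]
orientation: [0.784, -0.621, -0.0, 0.0]
ft_force: [-0.6, 0.4, -0.5]
finger_gap: -0.004
```

```bash
python3 g.py back
```

```text
back t 35.13 shift [-0.7  0.3  8.4] rz 0.0 tilt z [-1.e-04 -0.e+00 -1.e+00] q6 0.98 F [-0.6  0.4 -0.5] gap -0.004
```

Emit:
move_arm(
  rows=[
    {"tx":-0.7,"ty":0,"tz":5,"rx":0,"ry":0,"rz":0,"fingers":0},
    {"tx":0,"ty":0,"tz":5,"rx":0,"ry":0,"rz":0,"fingers":0},
    {"tx":0,"ty":0,"tz":2,"rx":0,"ry":0,"rz":0,"fingers":0},
    {"tx":0,"ty":0,"tz":2,"rx":0,"ry":0,"rz":0,"fingers":0},
    {"tx":0,"ty":0,"tz":0,"rx":0,"ry":0,"rz":0,"fingers":0},
  ],
)

```text
time: 35.55
position: [0.5802, -0.2126, 0.0738]
orientation: [0.784, -0.621, 0.0, 0.0]
ft_force: [-0.3, -1.6, 3.1]
finger_gap: -0.002
```

Emit:
move_arm(
  rows=[
    {"tx":0,"ty":0,"tz":1,"rx":0,"ry":0,"rz":0,"fingers":0},
    {"tx":0,"ty":0,"tz":1,"rx":0,"ry":0,"rz":0,"fingers":0},
    {"tx":0,"ty":0,"tz":0,"rx":0,"ry":0,"rz":0,"fingers":0},
  ],
)

```text
time: 35.8
position: [0.5802, -0.2126, 0.0724]
orientation: [0.784, -0.621, 0.0, 0.0]
ft_force: [-1.1, -0.6, 4.7]
finger_gap: -0.002
```

Emit:
move_arm(
  rows=[
    {"tx":0,"ty":0,"tz":1,"rx":0,"ry":0,"rz":0,"fingers":0},
    {"tx":0,"ty":0,"tz":1,"rx":0,"ry":0,"rz":0,"fingers":0},
    {"tx":0,"ty":0,"tz":0,"rx":0,"ry":0,"rz":0,"fingers":0},
  ],
)

```text
time: 36.05
position: [0.5802, -0.2126, 0.0706]
orientation: [0.784, -0.621, 0.0, 0.0]
ft_force: [-1.6, -1.1, 7.4]
finger_gap: -0.0
```

Emit:
move_arm(
  rows=[
    {"tx":0,"ty":0,"tz":1,"rx":0,"ry":0,"rz":0,"fingers":0},
    {"tx":0,"ty":0,"tz":0,"rx":0,"ry":0,"rz":0,"fingers":0},
  ],
)

```text
time: 36.22
position: [0.5802, -0.2126, 0.0696]
orientation: [0.784, -0.621, 0.0, 0.0]
ft_force: [-1.2, 0.5, 7.2]
finger_gap: 0.003
```

Emit:
move_arm(
  rows=[
    {"tx":0,"ty":0,"tz":1,"rx":0,"ry":0,"rz":0,"fingers":0},
    {"tx":0,"ty":0,"tz":0,"rx":0,"ry":0,"rz":0,"fingers":0},
  ],
)

```text
time: 36.38
position: [0.5802, -0.2126, 0.0685]
orientation: [0.784, -0.621, 0.0, 0.0]
ft_force: [0.1, -0.9, 4.5]
finger_gap: -0.0
```

Emit:
move_arm(
  rows=[
    {"tx":0,"ty":0,"tz":1,"rx":0,"ry":0,"rz":0,"fingers":0},
    {"tx":0,"ty":0,"tz":0,"rx":0,"ry":0,"rz":0,"fingers":0},
  ],
)

```text
time: 36.55
position: [0.5802, -0.2126, 0.0672]
orientation: [0.784, -0.621, 0.0, 0.0]
ft_force: [-0.9, -2.6, 4.6]
finger_gap: -0.002
```

Emit:
move_arm(
  rows=[
    {"tx":0,"ty":0,"tz":1,"rx":0,"ry":0,"rz":0,"fingers":0},
    {"tx":0,"ty":0,"tz":1,"rx":0,"ry":0,"rz":0,"fingers":0},
    {"tx":0,"ty":0,"tz":0.5,"rx":0,"ry":0,"rz":0,"fingers":0},
    {"tx":0,"ty":0,"tz":0,"rx":0,"ry":0,"rz":0,"fingers":0},
  ],
)

```text
time: 36.88
position: [0.5802, -0.2126, 0.0645]
orientation: [0.784, -0.621, 0.0, 0.0]
ft_force: [-0.7, -3.4, 3.8]
finger_gap: -0.003
```

Emit:
move_arm(
  rows=[
    {"tx":0,"ty":0,"tz":0.8,"rx":0,"ry":0,"rz":0,"fingers":0},
    {"tx":0,"ty":0,"tz":0,"rx":0,"ry":0,"rz":0,"fingers":0},
  ],
)

```text
time: 37.05
position: [0.5802, -0.2126, 0.0637]
orientation: [0.784, -0.621, 0.0, 0.0]
ft_force: [0.0, -2.5, 3.5]
finger_gap: 0.003
```

Emit:
move_arm(
  rows=[
    {"tx":0,"ty":0,"tz":0.7,"rx":0,"ry":0,"rz":0,"fingers":0},
    {"tx":0,"ty":0,"tz":0,"rx":0,"ry":0,"rz":0,"fingers":0},
  ],
)

```text
time: 37.22
position: [0.5802, -0.2126, 0.063]
orientation: [0.784, -0.621, 0.0, 0.0]
ft_force: [-0.2, -4.3, 5.4]
finger_gap: 0.0
```

Emit:
move_arm(
  rows=[
    {"tx":0,"ty":0,"tz":0.7,"rx":0,"ry":0,"rz":0,"fingers":0},
    {"tx":0,"ty":0,"tz":0,"rx":0,"ry":0,"rz":0,"fingers":0},
  ],
)

```text
time: 37.38
position: [0.5801, -0.2123, 0.0622]
orientation: [0.784, -0.621, -0.0, -0.0]
ft_force: [1.1, -2.2, 3.2]
finger_gap: 0.001
```

Emit:
move_arm(
  rows=[
    {"tx":0,"ty":0,"tz":0.6,"rx":0,"ry":0,"rz":0,"fingers":0},
    {"tx":0,"ty":0,"tz":0,"rx":0,"ry":0,"rz":0,"fingers":0},
  ],
)

```text
time: 37.55
position: [0.5801, -0.2123, 0.0616]
orientation: [0.784, -0.621, -0.0, -0.0]
ft_force: [0.5, -2.0, 3.7]
finger_gap: 0.002
```

Emit:
move_arm(
  rows=[
    {"tx":0,"ty":0,"tz":0.6,"rx":0,"ry":0,"rz":0,"fingers":0},
    {"tx":0,"ty":0,"tz":0,"rx":0,"ry":0,"rz":0,"fingers":0},
  ],
)

```text
time: 37.72
position: [0.5801, -0.2123, 0.0611]
orientation: [0.784, -0.621, -0.0, -0.0]
ft_force: [-0.2, -1.7, 3.9]
finger_gap: -0.001
```

Emit:
move_arm(
  rows=[
    {"tx":0,"ty":0,"tz":0.5,"rx":0,"ry":0,"rz":0,"fingers":0},
    {"tx":0,"ty":0,"tz":0,"rx":0,"ry":0,"rz":0,"fingers":0},
  ],
)

```text
time: 37.88
position: [0.58, -0.2123, 0.0606]
orientation: [0.784, -0.621, -0.0, -0.0]
ft_force: [0.3, -1.3, 4.5]
finger_gap: 0.002
```

Emit:
move_arm(
  rows=[
    {"tx":0,"ty":0,"tz":0.5,"rx":0,"ry":0,"rz":0,"fingers":0},
    {"tx":0,"ty":0,"tz":0,"rx":0,"ry":0,"rz":0,"fingers":0},
  ],
)

```text
time: 38.05
position: [0.5801, -0.2123, 0.0605]
orientation: [0.784, -0.621, -0.0, -0.0]
ft_force: [-1.3, -0.3, 7.0]
finger_gap: -0.006
```

Emit:
move_arm(
  rows=[
    {"tx":0,"ty":0,"tz":0.4,"rx":0,"ry":0,"rz":0,"fingers":0},
    {"tx":0,"ty":0,"tz":0,"rx":0,"ry":0,"rz":0,"fingers":0},
  ],
)

```text
time: 38.22
position: [0.5801, -0.2123, 0.0603]
orientation: [0.784, -0.621, -0.0, -0.0]
ft_force: [-1.2, -0.2, 10.0]
finger_gap: -0.0
```

The click showed as the side-load release at about 17.8 mm, with the ledge at 19.5 mm. Lifting clear and moving off for a final look.

Emit:
move_arm(
  rows=[
    {"tx":0,"ty":0,"tz":-5,"rx":0,"ry":0,"rz":0,"fingers":0},
    {"tx":0,"ty":0,"tz":-25,"rx":0,"ry":0,"rz":0,"fingers":0},
    {"tx":0,"ty":0,"tz":-35,"rx":0,"ry":0,"rz":0,"fingers":0},
    {"tx":0,"ty":0,"tz":-35,"rx":0,"ry":0,"rz":0,"fingers":0},
    {"tx":0,"ty":0,"tz":-35,"rx":0,"ry":0,"rz":0,"fingers":0},
    {"tx":-30,"ty":0,"tz":-20,"rx":0,"ry":0,"rz":0,"fingers":0},
    {"tx":-35,"ty":0,"tz":0,"rx":0,"ry":0,"rz":0,"fingers":0},
    {"tx":-35,"ty":0,"tz":0,"rx":0,"ry":0,"rz":0,"fingers":0},
    {"tx":-35,"ty":0,"tz":0,"rx":0,"ry":0,"rz":0,"fingers":0},
    {"tx":-35,"ty":0,"tz":0,"rx":0,"ry":0,"rz":0,"fingers":0},
  ],
)

```text
time: 39.05
position: [0.5398, -0.0454, 0.2145]
orientation: [0.784, -0.621, -0.001, 0.0]
ft_force: [1.6, 1.0, -0.1]
finger_gap: 0.001
```

Emit:
move_arm(
  rows=[
    {"tx":-35,"ty":0,"tz":0,"rx":0,"ry":0,"rz":0,"fingers":0},
    {"tx":-35,"ty":0,"tz":0,"rx":0,"ry":0,"rz":0,"fingers":0},
    {"tx":-35,"ty":0,"tz":0,"rx":0,"ry":0,"rz":0,"fingers":0},
    {"tx":-35,"ty":0,"tz":0,"rx":0,"ry":0,"rz":0,"fingers":0},
    {"tx":0,"ty":0,"tz":0,"rx":0,"ry":0,"rz":0,"fingers":0},
    {"tx":0,"ty":0,"tz":0,"rx":0,"ry":0,"rz":0,"fingers":0},
  ],
)

```text
time: 39.55
position: [0.508, 0.0909, 0.2144]
orientation: [0.785, -0.619, -0.001, 0.0]
ft_force: [-0.2, 0.2, 1.0]
finger_gap: 0.003
```

```bash
python3 - <<'E'
from h import *
im=env.read_camera("side");cv2.imwrite("pics/sF.png",im);im=np.clip((im/255.)**.6*255,0,255).astype(np.uint8);crop(im,"pics/cF.png",300,155,114,90,7)
im=env.read_camera("top");cv2.imwrite("pics/tF.png",im)
s=env.sense();print(s["time"],s["position"],s["ft_force"])
E
```

```text
39.65 [0.50876358 0.08900068 0.2145294 ] [-0.84773174 -0.43743423 -0.22798649]
```

View pics/cF.png

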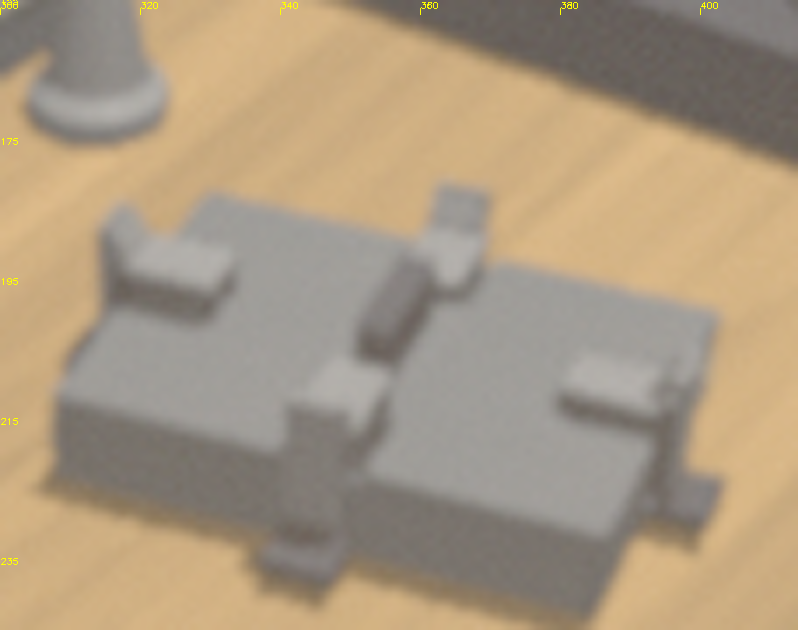

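View pics/tF.png

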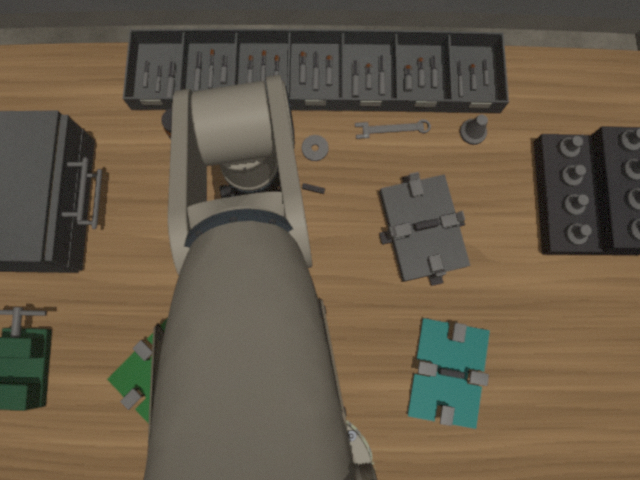

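All four tabs are down under their hooks, near (323,192), (363,190), (350,212) and (387,210). The lid is closed and square at (424,228) in the top view, and the disc, stub, spanner and arbor haven't moved. Handing in.

```bash
python3 -c "
from cell import env
print(env.hand_in())"
```

```text
the job is handed in; nothing more can be done
None
```

The job is done and handed in at about 40 s. The cutter lies in the empty bay along the case's y, the lid sits squarely on the rim, and all four tabs are pressed under their hooks.

**Tabs:** I pressed left, right, front, then back, and each landed on its ledge at 19.5, 26.8, 25.4 and 19.6 mm. The highest pressing force I read was about 16 N, so the feet should have sunk well under 1 mm. The front click showed as a clear force drop. The other three were fainter, and I judged them from the side load easing or a small force drop, then a firm ledge.

**Last checks:** After lifting off, the side view shows all four tabs staying down. The lid lies flat and square in both views. The disc, stub, spanner and arbor are in their original places in the last top view. The arm hid the collet and most of the jar in that picture, but it stayed well above them.

**What went wrong:** My first two move calls were refused as invalid because some rows left out keys, and nothing moved. No check at the end failed or disagreed.

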